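Deal out the wiper adapter clips into the trays

ROBOT

A 6-joint arm with a two-finger parallel gripper is mounted at the origin on the work surface. World frame = base frame: x ahead of the robot, y to its left, z up, the work surface at z = 0. Lengths are in m, angles in degrees, forces in N, time in s.
With the tool pointing down it reaches from about 0.325 to 0.75 m from the base axis. Payload 7.6 kg.
Tool frame: the origin (TCP) lies between the finger pads; the fingertips stand 22 mm ahead of it and the grasp point (between the pads) lies 3 mm ahead of it; z points along the fingers, y is the line along which they close (so a half turn about z gives the same grasp; the last joint's range is limited). The gripper opens to 85 mm and grips with 20 to 120 N. Pads are 22 mm wide; open, the fingers measure 114 mm over their backs; the gripper's body (76 mm by 85 mm) begins 54 mm behind the grasp point. The pads swing forward as they close: fully open they stand 13 mm farther back than shut.
Start: joints at [68.107, 2.991, 80.254, -0, 96.75, -4.028], TCP at [0.161, 0.5, 0.253] pointing down, gripper open.
Joint ranges: [-166.34, 166.34], [-52.06, 124.39], [6.96, 135.62], [-60.46, 240.46], [14.63, 156.25], [-167.68, 167.68]. Speed limits (degrees/s): [147.25, 147.25, 172.46, 180, 180, 180].

INTERFACE

Orientations are given as [roll, pitch, yaw] about the fixed x, y, z axes, in that order (R = Rz(yaw) Ry(pitch) Rx(roll)).
In Python, from cell import arm gives the robot as it stands.
- The arm moves only by the tool jog_arm, never from a script. Its argument "rows" is a list of rows, each an object of numbers: "tx", "ty", "tz": the shift along the tool's x, y, z in m; "ax", "ay", "az": the turn, a rotation vector about the tool's x, y, z in degrees; "claw": the opening, from 0 (shut) to 1 (fully open). In form: [{"tx": .., "ty": .., "tz": .., "ax": .., "ay": .., "az": .., "claw": ..}, ...]. A call has 1 to 5 rows; each row shifts and turns the commanded pose from where the row before left it, along the tool's axes as they then stand; what a row does not reach is not made up. A row lasts 1/12 s, in which the tool goes at most 41.7 mm and 7.16 degrees, less where a joint would pass 70% of its speed; a pose out of reach is approached as far as the arm can. A call is refused whole if a number of a shift passes 0.0417 or a number of a turn 7.16, either way. A call with a gripper value outside its range is refused whole. The fingers move at their own pace and stop on an object; "grip_force" is the grip in N (left out, the last holds). Time passes only in rows, so rows that do not move let the fingers close. It gives the time, the measured TCP pose, the force, the opening and the grip force at its end, in the units of the state.
- arm.observe(): the state, without advancing time (a new reading comes with each control period).
- arm.snapshot(name): name is "side" or "top" or "wrist"; returns a dict with "img" (420x560x3 uint8, red, green, blue), "K" (3x3 intrinsics, pixels), "R" (3x3) and "t" (3): a world point X has camera coordinates R X + t; the wrist camera has in their place "mount" (4x4, takes a point from camera to tool coordinates, whose origin is the TCP and whose axes are the flange's). Camera axes: x right, y down, z forward; pixel columns grow to the right and rows downward; lengths in m; the calibration is good to about 2 mm. A picture is of the moment at which its call begins: read the wrist's pose just before it. There is no depth.
- arm.hand_in(): hands the job in; it is judged then, once.
Trained networks look in a picture, given as the dict that the camera call returned (one of the last four; its "shot" number tells which), for a name from the list of things; names that differ only in an ending like _2 or _b are one class to them, and where a whole thing is asked for, a point or a joint stands for the part that bears it (a point fixed in the world has none). Each returns a list of dicts, best first, with "conf" (0 to 1); they miss things now and then, are a little off and sometimes report something else, mostly with a low value. They report only what shows in the picture. A call takes as long as a camera call. They do not tell look-alikes from the thing itself.
- arm.search_frame(picture, name): "location" ([column, row] in pixels, amid what is visible of it).
- arm.masks_of(picture, name): "region" (420x560 bool, what is visible of it) and "location" ([column, row] in pixels, amid what is visible of it).
- arm.mark_of(picture, name): "location" ([column, row] in pixels: a listed point, or the origin of a listed thing).
The state is a dict: "time_s": time; "qpos": joint angles; "qd": joint speeds; "effort": joint torques, N m; "position": TCP position; "eef_rot": TCP orientation; "contact_force": force on the tool from outside, world axes, zero at the start; "ft_torque": the same for the moment, N m; "grip_width": finger opening in m; "gripper_force": force on a finger pad.
Only numpy, scipy, OpenCV 4.12 (cv2) and the standard library are available. Lean on these libraries where they do the work, as an engineer would, in place of code of your own. Each camera call takes 0.05 s, during which the arm holds its last target. There are 200 camera calls.

TASK

Finish dealing the wiper adapter clips: take the four from the sloping rack, reaching in under the hanging rail, and deal them round the three trays, one to a tray in turn beginning with the tray that is still empty, until every tray holds two. No tray may get its second clip while another has none; lay the clips down flat on the tray floor, open side up, side by side, without dropping them, and leave the clips already dealt in their trays and the trays, spray bottle and mug where they are.

Things in the scene. Friction and masses are not known exactly. Their poses are not given: they have to be found in the camera images.
- clip1: Black plastic wiper adapter clip, a straight channel 84 mm long (own x) x 24 mm wide (own y) x 26 mm high, open side up (own +z); solid nose at its +x end, 19 mm high. All six clips are alike. Origin: centre of its underside. Grip it across its 24 mm width, at the middle. At the start it lies on the sloping rack, nose uphill, its own z square to the slope.
- clip2: Black plastic wiper adapter clip, a straight channel 84 mm long (own x) x 24 mm wide (own y) x 26 mm high, open side up (own +z); solid nose at its +x end, 19 mm high. All six clips are alike. Origin: centre of its underside. Grip it across its 24 mm width, at the middle. At the start it lies on the sloping rack, nose uphill, its own z square to the slope.
- clip3: Black plastic wiper adapter clip, a straight channel 84 mm long (own x) x 24 mm wide (own y) x 26 mm high, open side up (own +z); solid nose at its +x end, 19 mm high. All six clips are alike. Origin: centre of its underside. Grip it across its 24 mm width, at the middle. At the start it lies on the sloping rack, nose uphill, its own z square to the slope.
- clip4: Black plastic wiper adapter clip, a straight channel 84 mm long (own x) x 24 mm wide (own y) x 26 mm high, open side up (own +z); solid nose at its +x end, 19 mm high. All six clips are alike. Origin: centre of its underside. Grip it across its 24 mm width, at the middle. At the start it lies on the sloping rack, nose uphill, its own z square to the slope.
- clip5: Black plastic wiper adapter clip, a straight channel 84 mm long (own x) x 24 mm wide (own y) x 26 mm high, open side up (own +z); solid nose at its +x end, 19 mm high. All six clips are alike. Origin: centre of its underside. Grip it across its 24 mm width, at the middle. At the start it already lies in tray1, to one side.
- clip6: Black plastic wiper adapter clip, a straight channel 84 mm long (own x) x 24 mm wide (own y) x 26 mm high, open side up (own +z); solid nose at its +x end, 19 mm high. All six clips are alike. Origin: centre of its underside. Grip it across its 24 mm width, at the middle. At the start it already lies in tray2, to one side.
- tray1: Low green plastic tray (one tier of a stacking set, now set out singly), loose, 118 (own x) x 168 (own y) mm outside, 30 mm high, walls and floor 4 mm thick, with 8 mm high interlocking lugs on the four corners. Origin: centre of its underside; own z up. Clips lie in it along its x, side by side, e.g. about 38 mm either side of its middle. The three trays are alike and stand in a row in any order. Holds clip5 at the start.
- tray2: Low green plastic tray (one tier of a stacking set, now set out singly), loose, 118 (own x) x 168 (own y) mm outside, 30 mm high, walls and floor 4 mm thick, with 8 mm high interlocking lugs on the four corners. Origin: centre of its underside; own z up. Clips lie in it along its x, side by side, e.g. about 38 mm either side of its middle. The three trays are alike and stand in a row in any order. Holds clip6 at the start.
- tray3: Low green plastic tray (one tier of a stacking set, now set out singly), loose, 118 (own x) x 168 (own y) mm outside, 30 mm high, walls and floor 4 mm thick, with 8 mm high interlocking lugs on the four corners. Origin: centre of its underside; own z up. Clips lie in it along its x, side by side, e.g. about 38 mm either side of its middle. The three trays are alike and stand in a row in any order. Empty at the start.
- rack: Fixed steel sheet rack, 300 mm wide (own y), that holds four clips in a row, 72 mm apart, on a face sloping at 35 degrees: it rises away from the robot (own +x) and a 14 mm lip stops the clips at its foot. Two posts behind it carry a round hanging rail over the clips. Origin: on the work surface below the middle of the face.
- rack_face (a point): Middle of the rack's sloping face, 62 mm above the work surface, midway between clips 2 and 3; axes as the rack's (not inclined).
- rail_mid (a point): Middle of the hanging rail, a fixed steel tube 16 mm thick and 340 mm long along the rack's y, 250 mm above the work surface and 25 mm nearer the robot than the middle of the face. It blocks a gripper coming straight down on the clips: come in from the robot's side, square to the slope (tool tilted 35 degrees), and leave the same way. At each end it bends back to a post 95 mm behind.
- spray_bottle: Bystander: empty white spray bottle, 76 mm across, 234 mm high. Origin: centre of its underside.
- tool_mug: Bystander: white ceramic mug, 84 mm across, 98 mm high, with black plastic trim tools up to about 210 mm high standing in it. Origin: centre of its underside.
Not all that is in view belongs to the job. Leave any blue or purple look-alike of the clip3 alone.

How it is judged:
By the outcome, as a careful person would: the job done as asked, in the order asked, and still so for the second after the job is handed in, with the robot touching nothing.
It also fails if it takes over 70 s, if anything falls off the work surface, if the arm or the gripper's body presses on something with over 40 N, if the wrist force passes 120 N, or if a joint passes its speed limit or range.

## Working session

There is one attempt and no reset: what is moved stays moved. The work goes in short steps, Python scripts to look and compute and a tool call to move; the robot and the scene stay as the last step left them, time stands still between calls to the robot, and variables do not carry over. Pictures are saved under pics/ and viewed, at most 10 in all, crops included, and the job is handed in when it is done.

Besides the shell and the picture viewer there is one more tool, called after "Call:" as name([rows], argument=value, ...), one row to a line, values as JSON. jog_arm: Moves the arm, as the interface text tells. Its arguments: {"type":"object","properties":{"rows":{"type":"array"},"grip_force":{"type":"number"}},"required":["rows"]}

```bash
mkdir -p pics; ls; cat > h.py <<'E'
import numpy as np,cv2
from cell import arm
from scipy.spatial.transform import Rotation as Ro
def cam(s,st=None):
    """returns (R,t) world->cam"""
    if 'R' in s: return np.array(s['R']),np.array(s['t'])
    T=np.eye(4);T[:3,:3]=Ro.from_euler('xyz',st['eef_rot'],degrees=True).as_matrix();T[:3,3]=st['position']
    M=np.linalg.inv(T@np.array(s['mount']));return M[:3,:3],M[:3,3]
def ray(s,px,z,st=None):
    R,t=cam(s,st);d=R.T@np.linalg.inv(s['K'])@np.array([px[0],px[1],1.]);c=-R.T@t
    return c+d*(z-c[2])/d[2]
def proj(s,X,st=None):
    R,t=cam(s,st);p=(R@np.atleast_2d(X).T).T+t;p=p@np.array(s['K']).T;return p[:,:2]/p[:,2:]
def save(s,n): cv2.imwrite('pics/'+n+'.png',cv2.cvtColor(s['img'],cv2.COLOR_RGB2BGR))
E
python3 - <<'E'
from h import *
np.set_printoptions(precision=3,suppress=True)
print(arm.observe())
for n in('top','side'):
    s=arm.snapshot(n);save(s,n+'0');print(n,np.array(s['K']).tolist(),(-np.array(s['R']).T@s['t']))
    for k,z in(('clip1',None),('tray1',0),('rack',0),('rack_face',.062),('rail_mid',.25),('spray_bottle',0),('tool_mug',0)):
        for d in arm.mark_of(s,k): print(k,d['conf'],np.round(d['location']),ray(s,d['location'],z if z is not None else .0))
E
```

```text
pics
{'time_s': 0.0, 'qpos': array([68.106,  3.027, 80.315,  0.001, 96.749, -4.029]), 'qd': array([ 0.061, -0.052,  0.002, -0.011, -0.018,  0.081]), 'effort': array([ -0.001, -38.169, -36.017,  -0.   ,   0.007,   0.   ]), 'position': array([0.161, 0.499, 0.252]), 'eef_rot': array([-179.909,   -0.008,  162.135]), 'contact_force': array([-0.398,  0.916, -0.495]), 'ft_torque': array([-0.002,  0.011,  0.005]), 'gripper_force': 0.0, 'grip_width': 0.0852380027428279}
top [[425.10152952676054, 0.0, 274.4729232554319], [0.0, 425.10152952676054, 209.64802894160738], [0.0, 0.0, 1.0]] [0.459 0.023 1.089]
clip1 0.88 [174. 301.] [0.432 0.246 0.   ]
clip1 0.84 [234. 202.] [0.683 0.097 0.   ]
clip1 0.78 [167. 217.] [0.643 0.267 0.   ]
clip1 0.76 [319. 211.] [ 0.656 -0.127  0.   ]
clip1 0.68 [291. 208.] [ 0.665 -0.052  0.   ]
clip1 0.67 [240. 143.] [0.842 0.079 0.   ]
clip1 0.64 [258. 204.] [0.676 0.034 0.   ]
clip1 0.57 [256. 299.] [0.433 0.041 0.   ]
tray1 0.94 [391. 289.] [ 0.452 -0.303  0.   ]
tray1 0.93 [154. 300.] [0.435 0.295 0.   ]
tray1 0.57 [274. 298.] [ 0.434 -0.005  0.   ]
rack 0.65 [278
[... 619 characters left out ...]
0.   ]
clip1 0.62 [383. 364.] [ 0.615 -0.381  0.   ]
clip1 0.49 [247. 210.] [0.649 0.285 0.   ]
clip1 0.48 [184. 234.] [0.43 0.25 0.  ]
tray1 0.69 [221. 282.] [0.438 0.001 0.   ]
tray1 0.69 [293. 373.] [ 0.453 -0.313 -0.   ]
tray1 0.63 [182. 227.] [0.435 0.289 0.   ]
tray1 0.18 [282. 220.] [0.712 0.175 0.   ]
rack 0.69 [298. 260.] [ 0.648 -0.018  0.   ]
rack_face 0.82 [303. 237.] [ 0.669 -0.008  0.062]
rack_face 0.3 [317. 265.] [ 0.634 -0.124  0.062]
rail_mid 0.76 [292. 175.] [ 0.629 -0.011  0.25 ]
rail_mid 0.47 [290. 229.] [ 0.504 -0.207  0.25 ]
spray_bottle 0.75 [227. 192.] [0.641 0.427 0.   ]
tool_mug 0.84 [382. 366.] [ 0.61  -0.385  0.   ]
tool_mug 0.55 [223. 282.] [ 0.442 -0.002  0.   ]
```

View pics/top0.png

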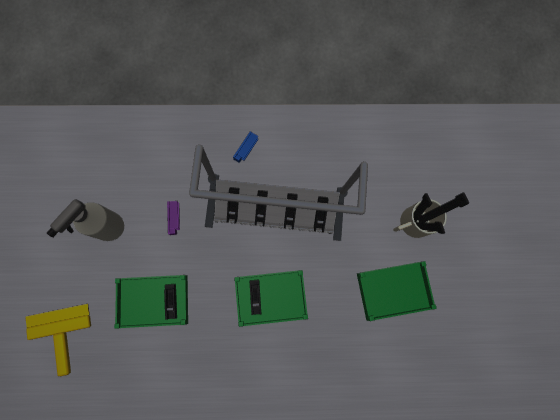

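View pics/side0.png

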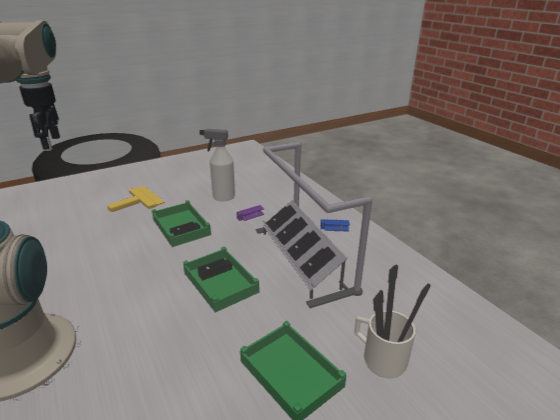

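```bash
python3 - <<'E'
from h import *
np.set_printoptions(precision=4,suppress=True)
s=arm.snapshot('top');b=arm.snapshot('side')
# trays: green areas in top
im=s['img'].astype(int);g=((im[...,1]>im[...,0]+30)&(im[...,1]>im[...,2]+20)).astype(np.uint8)
g=cv2.morphologyEx(g,cv2.MORPH_CLOSE,np.ones((9,9),np.uint8))
for c in cv2.findContours(g,0,2)[0]:
    if cv2.contourArea(c)<500: continue
    pts=np.array([ray(s,p,.030)[:2] for p in c[:,0]]).astype(np.float32)
    r=cv2.minAreaRect(pts);print('tray',np.array(r[0]),np.array(r[1]),r[2])
P=lambda q:np.array(q['K'])@np.c_[q['R'],q['t']]
A=[d['location'] for d in arm.mark_of(s,'clip1')];B=[d['location'] for d in arm.mark_of(b,'clip1')]
for a in A:
    best=[]
    for c in B:
        X=cv2.triangulatePoints(P(s),P(b),np.array(a,float),np.array(c,float))[:,0];X=X[:3]/X[3]
        e=np.linalg.norm(proj(s,X)-a)+np.linalg.norm(proj(b,X)-c)
        if -0.02<X[2]<.12: best.append((e,X))
    if best: e,X=min(best,key=lambda q:q[0]);print(np.round(a),'err',round(e,2),X)
# silhouettes of the clips in top
for d in arm.masks_of(s,'clip1'):
    m=np.argwhere(d['region'])[:,::-1].astype(np.float32);r=cv2.minAreaRect(m);print('mask',d['conf'],np.round(r[0],1),np.round(r[1],1),round(r[2],1),len(m))
E
```

```text
tray [0.4335 0.2962] [0.1181 0.17  ] 1.9785040616989136
tray [0.4365 0.0045] [0.1181 0.1683] 5.079745292663574
tray [ 0.4489 -0.308 ] [0.1181 0.1705] 9.031269073486328
[170. 301.] err 0.18 [0.4311 0.2509 0.0109]
[319. 211.] err 0.71 [ 0.6455 -0.119   0.0596]
[254. 298.] err 1.29 [ 0.4368  0.0438 -0.0011]
[168. 219.] err 1.89 [0.6371 0.2609 0.0219]
[259. 206.] err 1.19 [0.6572 0.0305 0.0638]
[242. 144.] err 0.32 [0.8383 0.0757 0.0063]
mask 0.75 [173.  217.5] [33. 12.] 90.0 394
mask 0.74 [245.5 147.5] [10.6 32.5] 34.3 328
mask 0.65 [170.2 301.4] [35.  11.9] 87.4 408
mask 0.62 [255.  296.5] [33. 10.] 90.0 323
mask 0.6 [321.  212.7] [12.  32.8] 11.3 259
mask 0.6 [290.4 209.7] [12.2 33.9] 7.1 292
mask 0.54 [232.3 204.1] [10.5 34.2] 2.3 253
```

```bash
cat >> h.py <<'E'
RY=-5.5; C0=np.array([.655,-.009,.062])
def Rdown(yaw): # tool x opposite to heading yaw
    y=np.radians(yaw);c,s=np.cos(y),np.sin(y);return np.array([[-c,-s,0],[-s,c,0],[0,0,-1]]).T.T
def Rslope(yaw,a=35):
    return Ro.from_euler('z',yaw,degrees=True).as_matrix()@Ro.from_euler('y',-a,degrees=True).as_matrix()@Rdown(0)
def clip(off,sl=0,C=None,yaw=None):
    yaw=RY if yaw is None else yaw;Z=Ro.from_euler('z',yaw,degrees=True).as_matrix();a=np.radians(35)
    n=Z@[-np.sin(a),0,np.cos(a)];return (C0 if C is None else C)+Z@[0,off,0]+sl*(Z@[np.cos(a),0,np.sin(a)]),n
def plan(wps,start=None,vmax=.038,wmax=6.5):
    """wps: list of (pos,R,claw); prints rows in groups of 5, one line a row: tx ty tz ax ay az claw"""
    if start is None:
        st=arm.observe();p=np.array(st['position']);R=Ro.from_euler('xyz',st['eef_rot'],degrees=True).as_matrix()
    else:p,R=start
    k=0;print('from',np.round(p,4))
    for pt,Rt,cl in wps:
        pt=np.array(pt)
        L=np.linalg.norm(pt-p);w=np.linalg.norm(Ro.from_matrix(R.T@Rt).as_rotvec(degrees=True))
        n=int(max(1,np.ceil(L/vmax),np.ceil(w/wmax)))
        for i in range(n):
            d=np.round(R.T@((pt-p)/(n-i)),3);a=np.round(Ro.from_matrix(R.T@Rt).as_rotvec(degrees=True)/(n-i),1)
            p=p+R@d;R=R@Ro.from_rotvec(a,degrees=True).as_matrix()
            print(('--\n' if k%5==0 else '')+' '.join('%g'%v for v in d),'|',' '.join('%g'%v for v in a),'|',cl);k+=1
        print('   wp reached',np.round(p,4))
    return p,R
E
python3 - <<'E'
from h import *
R=Rslope(RY);print(np.round(R,2),np.linalg.det(R))
c,n=clip(-.108);print(c)
plan([((.35,.2,.26),Rslope(-5,10),.6),(c+n*.13,R,.6)])
E
```

```text
[[-0.82  0.1   0.57]
 [ 0.08  1.   -0.05]
 [-0.57  0.   -0.82]] 1.0000000000000004
[ 0.64464866 -0.11650279  0.062     ]
from [0.161  0.4997 0.2533]
--
-0.027 -0.023 -0.001 | -0.1 -1 -1.3 | 0.6
-0.027 -0.023 -0 | -0.1 -1 -1.3 | 0.6
-0.026 -0.024 0 | -0.1 -1 -1.3 | 0.6
-0.026 -0.025 0.001 | -0.1 -1 -1.3 | 0.6
-0.025 -0.025 0.001 | -0.1 -1 -1.3 | 0.6
--
-0.024 -0.026 0.001 | -0.1 -1 -1.3 | 0.6
-0.024 -0.026 0.002 | -0.1 -1 -1.3 | 0.6
-0.023 -0.027 0.002 | -0.1 -1 -1.2 | 0.6
-0.023 -0.027 0.003 | -0.2 -1 -1.3 | 0.6
-0.021 -0.027 0.002 | -0.1 -1 -1.2 | 0.6
   wp reached [0.3496 0.2002 0.2602]
--
-0.021 -0.026 0.012 | 0 -2.3 0 | 0.6
-0.02 -0.026 0.013 | 0 -2.3 0 | 0.6
-0.02 -0.026 0.014 | 0 -2.3 0 | 0.6
-0.019 -0.026 0.014 | 0 -2.3 0.1 | 0.6
-0.018 -0.026 0.015 | 0 -2.3 0 | 0.6
--
-0.018 -0.026 0.016 | 0 -2.2 0.1 | 0.6
-0.017 -0.027 0.017 | 0 -2.3 0 | 0.6
-0.017 -0.026 0.017 | 0.1 -2.2 0.1 | 0.6
-0.016 -0.026 0.018 | 0 -2.3 0 | 0.6
-0.015 -0.027 0.019 | 0 -2.2 0.1 | 0.6
--
-0.014 -0.026 0.02 | 0.1 -2.3 0 | 0.6
   wp reached [ 0.5703 -0.1089  0.1678]
```

Call:
jog_arm([
  {"tx": -0.027,"ty": -0.023,"tz": 0,"ax": -0.1,"ay": -1,"az": -1.3,"claw": 0.6},
  {"tx": -0.027,"ty": -0.023,"tz": 0,"ax": -0.1,"ay": -1,"az": -1.3,"claw": 0.6},
  {"tx": -0.026,"ty": -0.024,"tz": 0,"ax": -0.1,"ay": -1,"az": -1.3,"claw": 0.6},
  {"tx": -0.026,"ty": -0.025,"tz": 0.001,"ax": -0.1,"ay": -1,"az": -1.3,"claw": 0.6},
  {"tx": -0.025,"ty": -0.025,"tz": 0.001,"ax": -0.1,"ay": -1,"az": -1.3,"claw": 0.6},
])

```text
time_s: 1.47
position: [0.2564, 0.3479, 0.2555]
eef_rot: [179.8, 5.1, 168.7]
contact_force: [0.1, 0.1, -0.3]
grip_width: 0.0513
gripper_force: 0.0
```

Call:
jog_arm([
  {"tx": -0.024,"ty": -0.026,"tz": 0.001,"ax": -0.1,"ay": -1,"az": -1.3,"claw": 0.6},
  {"tx": -0.024,"ty": -0.026,"tz": 0.002,"ax": -0.1,"ay": -1,"az": -1.3,"claw": 0.6},
  {"tx": -0.023,"ty": -0.027,"tz": 0.002,"ax": -0.1,"ay": -1,"az": -1.2,"claw": 0.6},
  {"tx": -0.023,"ty": -0.027,"tz": 0.003,"ax": -0.2,"ay": -1,"az": -1.3,"claw": 0.6},
  {"tx": -0.021,"ty": -0.027,"tz": 0.002,"ax": -0.1,"ay": -1,"az": -1.2,"claw": 0.6},
])

```text
time_s: 1.88
position: [0.3502, 0.1986, 0.2593]
eef_rot: [-180.0, 10.1, 175.1]
contact_force: [0.7, 0.2, 0.1]
grip_width: 0.0511
gripper_force: 0.0
```

Call:
jog_arm([
  {"tx": -0.021,"ty": -0.026,"tz": 0.012,"ay": -2.3,"claw": 0.6},
  {"tx": -0.02,"ty": -0.026,"tz": 0.013,"ay": -2.3,"claw": 0.6},
  {"tx": -0.02,"ty": -0.026,"tz": 0.014,"ay": -2.3,"claw": 0.6},
  {"tx": -0.019,"ty": -0.026,"tz": 0.014,"ay": -2.3,"az": 0.1,"claw": 0.6},
  {"tx": -0.018,"ty": -0.026,"tz": 0.015,"ay": -2.3,"claw": 0.6},
])

```text
validation failed for argument at $.ro...
```

Call:
jog_arm([
  {"tx": -0.018,"ty": -0.026,"tz": 0.016,"ay": -2.2,"az": 0.1,"claw": 0.6},
  {"tx": -0.017,"ty": -0.027,"tz": 0.017,"ay": -2.3,"claw": 0.6},
  {"tx": -0.017,"ty": -0.026,"tz": 0.017,"ay": -2.2,"az": 0.1,"claw": 0.6},
  {"tx": -0.016,"ty": -0.026,"tz": 0.018,"ay": -2.3,"claw": 0.6},
  {"tx": -0.015,"ty": -0.027,"tz": 0.019,"ay": -2.2,"az": 0.1,"claw": 0.6},
])

```text
validation failed for argument at $.ro...
```

Call:
jog_arm([
  {"tx": -0.014,"ty": -0.026,"tz": 0.02,"ay": -2.3,"claw": 0.6},
  {"claw": 0.6},
])

```text
validation failed for argument at $.ro...
```

```bash
cat >> h.py <<'E'
def isect(s,st,px,h=0.0):
    """pixel -> (along slope, along rack y) on plane h above face"""
    R,t=cam(s,st);d=R.T@np.linalg.inv(s['K'])@np.array([px[0],px[1],1.]);c=-R.T@t
    _,n=clip(0);k=(h-(c-C0)@n)/(d@n);X=c+d*k-C0
    Z=Ro.from_euler('z',RY,degrees=True).as_matrix();q=Z.T@X;a=np.radians(35);return np.array([q[0]*np.cos(a)+q[2]*np.sin(a),q[1]])
E
python3 - <<'E'
from h import *
np.set_printoptions(precision=4,suppress=True)
st=arm.observe();s=arm.snapshot('wrist');save(s,'w1');print(st['position'],st['eef_rot'],st['grip_width'],np.array(s['mount']))
for d in arm.mark_of(s,'clip1'): print('mark',d['conf'],np.round(d['location']),isect(s,st,d['location']))
for d in arm.masks_of(s,'clip1'):
    c=max(cv2.findContours(d['region'].astype(np.uint8),0,2)[0],key=len)[:,0]
    q=np.array([isect(s,st,p,.024) for p in c]).astype(np.float32);r=cv2.minAreaRect(q);print('mask',d['conf'],np.round(d['location']),np.array(r[0]),np.array(r[1]),r[2],q.min(0),q.max(0))
E
```

```text
[0.3502 0.1986 0.2593] [-179.9887   10.1165  175.0511] 0.05111215133550452 [[ 0.0006 -0.9485 -0.3169  0.0812]
 [ 1.      0.0004  0.0005  0.0008]
 [-0.0004 -0.3169  0.9485 -0.1217]
 [ 0.      0.      0.      1.    ]]
mark 0.93 [161. 221.] [-0.2171  0.005 ]
mark 0.91 [225. 387.] [0.0044 0.1002]
mark 0.86 [347. 336.] [-0.0622  0.2647]
mark 0.8 [336. 201.] [-0.2484  0.2513]
mark 0.66 [ 64. 383.] [ 0.0004 -0.114 ]
mask 0.97 [336. 201.] [-0.2427  0.2495] [0.1001 0.0333] 5.909676551818848 [-0.2931  0.2289] [-0.192   0.2665]
mask 0.83 [337. 337.] [-0.0705  0.2497] [0.0684 0.0248] 4.8198018074035645 [-0.1047  0.236 ] [-0.0368  0.2642]
mask 0.77 [ 56. 362.] [-0.0345 -0.1124] [0.0261 0.0515] 38.39891052246094 [-0.0469 -0.1267] [-0.0099 -0.0863]
mask 0.71 [155. 222.] [-0.213   0.0038] [0.1006 0.0412] 21.213890075683594 [-0.2616 -0.029 ] [-0.1676  0.0372]
mask 0.62 [225. 372.] [-0.0159  0.1046] [0.055  0.0269] 1.3817747831344604 [-0.0432  0.0907] [0.0117 0.1182]
```

View pics/w1.png

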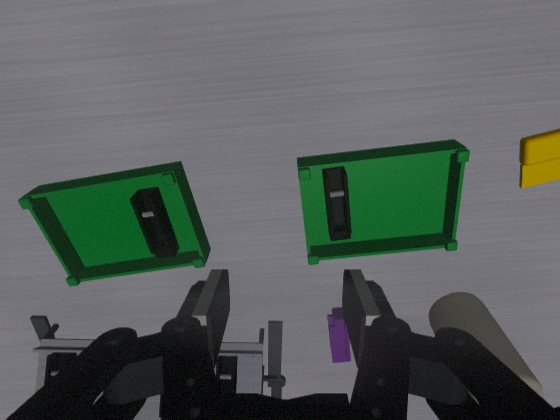

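The wrist picture shows the two part-filled trays (clips at 155,222 and 336,201), the purple look-alike (338,336) and the rack's foot at the bottom left. The last three calls were refused because they left out keys, so I am sending them again in full.

Call:
jog_arm([
  {"tx": -0.021,"ty": -0.026,"tz": 0.012,"ax": 0,"ay": -2.3,"az": 0,"claw": 0.6},
  {"tx": -0.02,"ty": -0.026,"tz": 0.013,"ax": 0,"ay": -2.3,"az": 0,"claw": 0.6},
  {"tx": -0.02,"ty": -0.026,"tz": 0.014,"ax": 0,"ay": -2.3,"az": 0,"claw": 0.6},
  {"tx": -0.019,"ty": -0.026,"tz": 0.014,"ax": 0,"ay": -2.3,"az": 0.1,"claw": 0.6},
  {"tx": -0.018,"ty": -0.026,"tz": 0.015,"ax": 0,"ay": -2.3,"az": 0,"claw": 0.6},
])

```text
time_s: 2.45
position: [0.4505, 0.0607, 0.218]
eef_rot: [179.9, 21.7, 174.9]
contact_force: [1.0, 0.8, -0.3]
grip_width: 0.0515
gripper_force: 0.0
```

Call:
jog_arm([
  {"tx": -0.018,"ty": -0.026,"tz": 0.016,"ax": 0,"ay": -2.2,"az": 0.1,"claw": 0.6},
  {"tx": -0.017,"ty": -0.027,"tz": 0.017,"ax": 0,"ay": -2.3,"az": 0,"claw": 0.6},
  {"tx": -0.017,"ty": -0.026,"tz": 0.017,"ax": 0,"ay": -2.2,"az": 0.1,"claw": 0.6},
  {"tx": -0.016,"ty": -0.026,"tz": 0.018,"ax": 0,"ay": -2.3,"az": 0,"claw": 0.6},
  {"tx": -0.015,"ty": -0.027,"tz": 0.019,"ax": 0,"ay": -2.2,"az": 0.1,"claw": 0.6},
])

```text
time_s: 2.87
position: [0.5514, -0.0809, 0.1759]
eef_rot: [179.8, 32.9, 174.5]
contact_force: [0.9, 0.6, 0.4]
grip_width: 0.0516
gripper_force: 0.0
```

Call:
jog_arm([
  {"tx": -0.014,"ty": -0.026,"tz": 0.02,"ax": 0,"ay": -2.3,"az": 0,"claw": 0.6},
  {"tx": 0,"ty": 0,"tz": 0,"ax": 0,"ay": 0,"az": 0,"claw": 0.6},
])

```text
time_s: 3.03
position: [0.571, -0.1111, 0.163]
eef_rot: [179.7, 34.9, 174.3]
contact_force: [-1.3, 0.2, -0.4]
grip_width: 0.0512
gripper_force: 0.0
```

```bash
python3 - <<'E'
from h import *
np.set_printoptions(precision=4,suppress=True)
st=arm.observe();s=arm.snapshot('wrist');save(s,'w2');print(st['position'],st['eef_rot'],st['grip_width'])
for d in arm.mark_of(s,'clip1'): print('mark',d['conf'],np.round(d['location']),isect(s,st,d['location']))
for d in arm.masks_of(s,'clip1'):
    c=max(cv2.findContours(d['region'].astype(np.uint8),0,2)[0],key=len)[:,0]
    q=np.array([isect(s,st,p,.024) for p in c]).astype(np.float32);r=cv2.minAreaRect(q);print('mask',d['conf'],np.round(d['location']),np.array(r[0]),np.array(r[1]),r[2],q.min(0),q.max(0))
E
```

```text
[ 0.571  -0.1111  0.163 ] [179.7291  34.8574 174.3165] 0.0511674740906643
mark 0.79 [377. 213.] [-0.0018 -0.0405]
mark 0.65 [280. 216.] [ 0.0009 -0.1121]
mask 0.88 [553. 248.] [0.0111 0.0738] [0.0628 0.0131] 13.712488174438477 [-0.0209  0.0714] [0.04   0.0876]
mask 0.75 [491. 217.] [-0.002   0.0289] [0.038  0.0821] 89.03966522216797 [-0.0431  0.0098] [0.039 0.048]
mask 0.74 [280. 215.] [-0.0035 -0.1119] [0.0241 0.0839] 89.26842498779297 [-0.0454 -0.1243] [ 0.0384 -0.0995]
mask 0.73 [385. 215.] [-0.0027 -0.04  ] [0.0303 0.0826] 89.21814727783203 [-0.0439 -0.0553] [ 0.0387 -0.0244]
mask 0.62 [431. 280.] [ 0.0449 -0.0019] [0.0037 0.0008] 89.75501251220703 [ 0.0445 -0.0037] [0.0453 0.    ]
mask 0.47 [6. 1.] [-0.1342 -0.2637] [0.0077 0.002 ] 89.91500854492188 [-0.1351 -0.2676] [-0.1332 -0.2599]
```

View pics/w2.png

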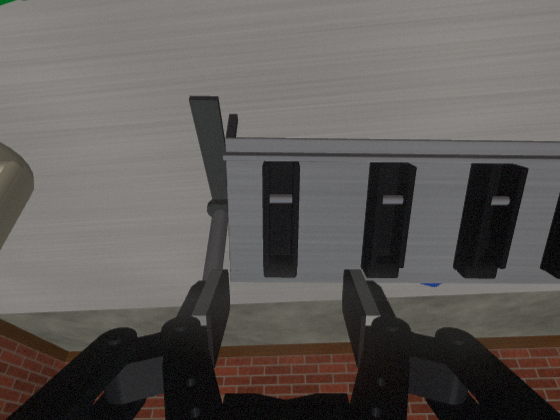

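The wrist picture shows rack clips at (280,215), (385,215), (491,217) and (553,248), all black. The purple piece is out of frame, and part of the blue one shows at (431,284), beyond the rack. The clip at (280,215) measures 84 x 24 mm on the face, so it is a genuine one.

```bash
cat >> h.py <<'E'
RY=-6.2; C0=np.array([.655,-.013,.062])
E
python3 - <<'E'
from h import *
R=Rslope(RY);c,n=clip(-.108,-.0015)
plan([(c+n*.06,R,.6),(c+n*.025,R,.6)],vmax=.03)
E
```

```text
from [ 0.5705 -0.1077  0.1664]
--
0 -0.002 0.023 | 0.2 -0 0.2 | 0.6
0 -0.002 0.022 | 0.2 -0 0.2 | 0.6
0.001 -0.001 0.023 | 0.3 -0 0.2 | 0.6
   wp reached [ 0.6079 -0.1162  0.11  ]
-0 -0 0.017 | -0 -0 -0 | 0.6
-0 -0 0.018 | -0 -0 -0 | 0.6
   wp reached [ 0.6279 -0.1184  0.0814]
```

Call:
jog_arm([
  {"tx": 0,"ty": -0.002,"tz": 0.023,"ax": 0.2,"ay": 0,"az": 0.2,"claw": 0.6},
  {"tx": 0,"ty": -0.002,"tz": 0.022,"ax": 0.2,"ay": 0,"az": 0.2,"claw": 0.6},
  {"tx": 0.001,"ty": -0.001,"tz": 0.023,"ax": 0.3,"ay": 0,"az": 0.2,"claw": 0.6},
  {"tx": 0,"ty": 0,"tz": 0.016,"ax": 0,"ay": 0,"az": 0,"claw": 0.6},
  {"tx": 0,"ty": 0,"tz": 0,"ax": 0,"ay": 0,"az": 0,"claw": 0.6},
])

```text
time_s: 3.6
position: [0.6168, -0.1162, 0.0948]
eef_rot: [-180.0, 34.8, 173.9]
contact_force: [-0.4, 0.9, 0.2]
grip_width: 0.0512
gripper_force: 0.0
```

```bash
python3 - <<'E'
from h import *
np.set_printoptions(precision=4,suppress=True)
st=arm.observe();s=arm.snapshot('wrist')
c,n=clip(-.108,-.0015);d=np.array(st['position'])-c
R=Rslope(RY);print(st['position'],'rel to clip in tool axes',R.T@d,st['eef_rot'],st['contact_force'])
for i in range(3): arm.snapshot('wrist');print(R.T@(np.array(arm.observe()['position'])-c))
for d in arm.masks_of(s,'clip1')[:3]:
    cc=max(cv2.findContours(d['region'].astype(np.uint8),0,2)[0],key=len)[:,0]
    q=np.array([isect(s,st,p,.024) for p in cc]).astype(np.float32);r=cv2.minAreaRect(q);print('mask',d['conf'],np.round(d['location']),np.array(r[0]),np.array(r[1]),r[2])
E
```

```text
[ 0.6168 -0.1162  0.0948] rel to clip in tool axes [ 0.0017  0.0013 -0.0423] [-179.9985   34.7958  173.8696] [-0.3695  0.8505  0.1822]
[-0.0006  0.0006 -0.0446]
[-0.0013  0.0002 -0.0452]
[-0.0017 -0.0001 -0.0455]
mask 0.95 [552. 307.] [-0.0006  0.0104] [0.0824 0.0163] 13.85484504699707
mask 0.7 [279. 279.] [-0.004  -0.1082] [0.0246 0.0821] 89.67070007324219
```

Call:
jog_arm([
  {"tx": 0.002,"ty": 0,"tz": 0.01,"ax": 0,"ay": 0,"az": 0,"claw": 0.6},
  {"tx": 0.002,"ty": 0,"tz": 0.01,"ax": 0,"ay": 0,"az": 0,"claw": 0.6},
  {"tx": 0,"ty": 0,"tz": 0,"ax": 0,"ay": 0,"az": 0,"claw": 0.6},
  {"tx": 0,"ty": 0,"tz": 0,"ax": 0,"ay": 0,"az": 0,"claw": 0.1},
  {"tx": 0,"ty": 0,"tz": 0,"ax": 0,"ay": 0,"az": 0,"claw": 0.1},
], grip_force=40)

```text
time_s: 4.27
position: [0.6254, -0.1194, 0.0799]
eef_rot: [-179.9, 35.1, 173.8]
contact_force: [0.1, 0.3, 0.5]
grip_width: 0.028
gripper_force: 0.0
```

Call:
jog_arm([
  {"tx": 0,"ty": 0,"tz": 0,"ax": 0,"ay": 0,"az": 0,"claw": 0.1},
  {"tx": 0,"ty": 0,"tz": 0,"ax": 0,"ay": 0,"az": 0,"claw": 0.1},
  {"tx": 0,"ty": 0,"tz": 0,"ax": 0,"ay": 0,"az": 0,"claw": 0.1},
])

```text
time_s: 4.52
position: [0.6254, -0.1195, 0.0801]
eef_rot: [-179.9, 35.1, 173.8]
contact_force: [-6.6, 0.0, 5.7]
grip_width: 0.0232
gripper_force: 40.1
```

```bash
cat >> h.py <<'E'
TR={'L':(np.array([.4335,.2962]),2.),'M':(np.array([.4365,.0045]),5.),'R':(np.array([.4489,-.308]),9.)}
def slot(k,off,h):
    c,y=TR[k];Z=Ro.from_euler('z',y,degrees=True).as_matrix();p=Z@[0,off,0];return np.array([c[0]+p[0],c[1]+p[1],h]),Z@Rdown(0)
E
python3 - <<'E'
from h import *
np.set_printoptions(precision=4,suppress=True)
st=arm.observe();c,n=clip(-.108,-.0015);R=Rslope(RY)
print('rel',R.T@(np.array(st['position'])-c),st['grip_width'],st['gripper_force'],st['contact_force'])
p,Rd=slot('R',.038,.10)
q=np.array(st['position'])
plan([(q+n*.05,R,.1),(p,Rd,.1),(p-[0,0,.04],Rd,.1)],vmax=.036)
E
```

```text
rel [ 0.0028 -0.0011 -0.0251] 0.023180854194166125 40.061485706828535 [-6.6447  0.0463  5.7246]
from [ 0.6254 -0.1195  0.0801]
--
-0 -0 -0.025 | -0.1 0.1 -0 | 0.1
-0 -0 -0.025 | -0 0 -0 | 0.1
   wp reached [ 0.5969 -0.1163  0.121 ]
0.018 -0.024 -0.009 | -0.7 5 -2.1 | 0.1
0.019 -0.024 -0.007 | -0.7 5 -2.1 | 0.1
0.021 -0.023 -0.006 | -0.6 5 -2.1 | 0.1
--
0.022 -0.022 -0.004 | -0.7 5 -2.1 | 0.1
0.023 -0.021 -0.003 | -0.6 4.9 -2.1 | 0.1
0.024 -0.02 -0.001 | -0.7 5 -2.1 | 0.1
0.024 -0.019 0.001 | -0.6 4.9 -2.1 | 0.1
   wp reached [ 0.4431 -0.2708  0.1002]
0 0 0.02 | -0 0 -0 | 0.1
--
0 0 0.02 | -0 0 -0 | 0.1
   wp reached [ 0.4431 -0.2708  0.0602]
```

Call:
jog_arm([
  {"tx": 0,"ty": 0,"tz": -0.025,"ax": 0,"ay": 0,"az": 0,"claw": 0.1},
  {"tx": 0,"ty": 0,"tz": -0.025,"ax": 0,"ay": 0,"az": 0,"claw": 0.1},
  {"tx": 0.018,"ty": -0.024,"tz": -0.009,"ax": -0.7,"ay": 5,"az": -2.1,"claw": 0.1},
  {"tx": 0.019,"ty": -0.024,"tz": -0.007,"ax": -0.7,"ay": 5,"az": -2.1,"claw": 0.1},
  {"tx": 0.021,"ty": -0.023,"tz": -0.006,"ax": -0.6,"ay": 5,"az": -2.1,"claw": 0.1},
])

```text
time_s: 4.93
position: [0.5294, -0.1833, 0.112]
eef_rot: [-178.7, 19.8, -179.2]
contact_force: [0.5, -1.1, -0.3]
grip_width: 0.0231
gripper_force: 40.9
```

Call:
jog_arm([
  {"tx": 0.022,"ty": -0.022,"tz": -0.004,"ax": -0.7,"ay": 5,"az": -2.1,"claw": 0.1},
  {"tx": 0.023,"ty": -0.021,"tz": -0.003,"ax": -0.6,"ay": 4.9,"az": -2.1,"claw": 0.1},
  {"tx": 0.024,"ty": -0.02,"tz": -0.001,"ax": -0.7,"ay": 5,"az": -2.1,"claw": 0.1},
  {"tx": 0.024,"ty": -0.019,"tz": 0.001,"ax": -0.6,"ay": 4.9,"az": -2.1,"claw": 0.1},
  {"tx": 0,"ty": 0,"tz": 0,"ax": 0,"ay": 0,"az": 0,"claw": 0.1},
])

```text
time_s: 5.35
position: [0.4409, -0.2736, 0.099]
eef_rot: [-179.9, -0.3, -171.2]
contact_force: [-0.2, -0.6, -0.5]
grip_width: 0.0234
gripper_force: 40.9
```

```bash
python3 - <<'E'
from h import *
np.set_printoptions(precision=4,suppress=True)
a=arm.observe();s=arm.snapshot('wrist');save(s,'w3');arm.snapshot('top');arm.snapshot('top')
st=arm.observe();print(a['position'],a['eef_rot'],st['position'],st['eef_rot'],st['grip_width'],st['contact_force'])
g=proj(s,[[*slot('R',o,.03)[0]] for o in(.084,-.084)],a);print('tray rim mids expected',g)
p,Rd=slot('R',.038,.05)
plan([(p,Rd,.1)],vmax=.03)
E
```

```text
[ 0.4409 -0.2736  0.099 ] [-179.861    -0.2528 -171.1806] [ 0.4431 -0.2702  0.0991] [-179.8933    0.1129 -171.1434] 0.023372735204084328 [ 0.82    0.0398 -0.4262]
tray rim mids expected [[366.5482 246.0805]
 [ 83.6067 246.4713]]
from [ 0.4431 -0.2702  0.0991]
--
0 -0 0.025 | -0.1 0.1 -0.1 | 0.1
0 -0 0.024 | -0 0 -0 | 0.1
   wp reached [ 0.4432 -0.2703  0.0501]
```

View pics/w3.png

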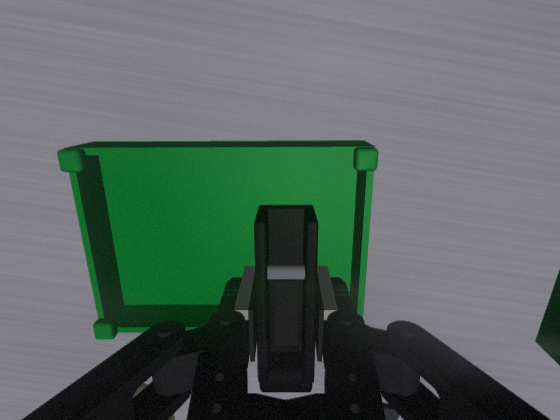

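The held clip is upright over the empty tray, whose rims at columns 84 and 366 are where I predicted.

Call:
jog_arm([
  {"tx": 0,"ty": 0,"tz": 0.025,"ax": 0,"ay": 0,"az": 0,"claw": 0.1},
  {"tx": 0,"ty": 0,"tz": 0.024,"ax": 0,"ay": 0,"az": 0,"claw": 0.1},
  {"tx": 0,"ty": 0,"tz": 0.012,"ax": 0,"ay": 0,"az": 0,"claw": 0.1},
  {"tx": 0,"ty": 0,"tz": 0.006,"ax": 0,"ay": 0,"az": 0,"claw": 0.1},
  {"tx": 0,"ty": 0,"tz": 0,"ax": 0,"ay": 0,"az": 0,"claw": 0.1},
])

```text
time_s: 5.92
position: [0.4428, -0.2698, 0.0314]
eef_rot: [-180.0, -0.0, -171.1]
contact_force: [0.3, -0.2, -0.4]
grip_width: 0.0232
gripper_force: 41.0
```

Call:
jog_arm([
  {"tx": 0,"ty": 0,"tz": 0.001,"ax": 0,"ay": 0,"az": 0,"claw": 0.1},
  {"tx": 0,"ty": 0,"tz": 0,"ax": 0,"ay": 0,"az": 0,"claw": 0.1},
])

```text
time_s: 6.08
position: [0.4435, -0.2709, 0.0321]
eef_rot: [-179.8, 0.1, -171.1]
contact_force: [0.4, 0.1, -0.9]
grip_width: 0.0233
gripper_force: 41.0
```

Call:
jog_arm([
  {"tx": 0,"ty": 0,"tz": 0.001,"ax": 0,"ay": 0,"az": 0,"claw": 0.1},
  {"tx": 0,"ty": 0,"tz": 0,"ax": 0,"ay": 0,"az": 0,"claw": 0.1},
])

```text
time_s: 6.25
position: [0.4431, -0.2708, 0.0305]
eef_rot: [-179.9, 0.1, -171.1]
contact_force: [0.2, 0.6, -0.7]
grip_width: 0.023
gripper_force: 41.0
```

Call:
jog_arm([
  {"tx": 0,"ty": 0,"tz": 0.001,"ax": 0,"ay": 0,"az": 0,"claw": 0.1},
  {"tx": 0,"ty": 0,"tz": 0,"ax": 0,"ay": 0,"az": 0,"claw": 0.1},
  {"tx": 0,"ty": 0,"tz": 0,"ax": 0,"ay": 0,"az": 0,"claw": 0.1},
])

```text
time_s: 6.5
position: [0.4432, -0.2709, 0.0301]
eef_rot: [-179.9, 0.1, -171.1]
contact_force: [-1.2, 1.1, 6.0]
grip_width: 0.0233
gripper_force: 41.9
```

Call:
jog_arm([
  {"tx": 0,"ty": 0,"tz": 0.001,"ax": 0,"ay": 0,"az": 0,"claw": 0.1},
  {"tx": 0,"ty": 0,"tz": 0,"ax": 0,"ay": 0,"az": 0,"claw": 0.1},
  {"tx": 0,"ty": 0,"tz": 0,"ax": 0,"ay": 0,"az": 0,"claw": 0.1},
])

```text
time_s: 6.75
position: [0.4435, -0.2709, 0.0296]
eef_rot: [-179.8, 0.1, -171.1]
contact_force: [-1.4, 2.7, 9.8]
grip_width: 0.0233
gripper_force: 42.5
```

Call:
jog_arm([
  {"tx": 0,"ty": 0,"tz": 0,"ax": 0,"ay": 0,"az": 0,"claw": 0.42},
  {"tx": 0,"ty": 0,"tz": 0,"ax": 0,"ay": 0,"az": 0,"claw": 0.42},
  {"tx": 0,"ty": 0,"tz": 0,"ax": 0,"ay": 0,"az": 0,"claw": 0.42},
])

```text
time_s: 7.0
position: [0.4427, -0.2707, 0.0278]
eef_rot: [-179.9, 0.0, -171.1]
contact_force: [-0.1, -0.3, -0.1]
grip_width: 0.0359
gripper_force: 0.0
```

```bash
python3 - <<'E'
from h import *
st=arm.observe();print(st['grip_width'],st['contact_force'])
q=np.array(st['position']);R0=slot('R',0,0)[1]
R=Rslope(RY);c,n=clip(-.036,-.002)
plan([(q+[0,0,.07],R0,.42),(c+n*.11,R,.6),(c+n*.048,R,.6)],vmax=.038)
E
```

```text
0.035909809960937004 [-0.0794661  -0.30548827 -0.14436746]
from [ 0.4427 -0.2707  0.0278]
--
-0 -0 -0.035 | -0.1 0 -0 | 0.42
-0 -0 -0.035 | -0 0 -0.1 | 0.42
   wp reached [ 0.4427 -0.2706  0.0978]
-0.022 0.025 -0.007 | 0.6 -4.3 1.8 | 0.6
-0.022 0.026 -0.005 | 0.6 -4.4 1.8 | 0.6
-0.021 0.027 -0.004 | 0.6 -4.3 1.9 | 0.6
--
-0.021 0.027 -0.003 | 0.6 -4.4 1.8 | 0.6
-0.02 0.028 -0.001 | 0.6 -4.3 1.9 | 0.6
-0.019 0.029 0 | 0.6 -4.4 1.9 | 0.6
-0.018 0.029 0.001 | 0.5 -4.3 1.8 | 0.6
-0.018 0.03 0.003 | 0.6 -4.4 1.9 | 0.6
   wp reached [ 0.5874 -0.0422  0.1508]
--
0 0 0.031 | -0 0 -0 | 0.6
0.001 0 0.03 | -0 0 -0 | 0.6
   wp reached [ 0.6214 -0.0459  0.1003]
```

Call:
jog_arm([
  {"tx": 0,"ty": 0,"tz": -0.035,"ax": 0,"ay": 0,"az": 0,"claw": 0.42},
  {"tx": 0,"ty": 0,"tz": -0.035,"ax": 0,"ay": 0,"az": 0,"claw": 0.42},
  {"tx": -0.022,"ty": 0.025,"tz": -0.007,"ax": 0.6,"ay": -4.3,"az": 1.8,"claw": 0.6},
  {"tx": -0.022,"ty": 0.026,"tz": -0.005,"ax": 0.6,"ay": -4.4,"az": 1.8,"claw": 0.6},
  {"tx": -0.021,"ty": 0.027,"tz": -0.004,"ax": 0.6,"ay": -4.3,"az": 1.9,"claw": 0.6},
])

```text
time_s: 7.42
position: [0.4973, -0.1845, 0.119]
eef_rot: [-178.7, 13.4, -176.6]
contact_force: [0.4, -0.1, -0.5]
grip_width: 0.0511
gripper_force: 0.0
```

Call:
jog_arm([
  {"tx": -0.021,"ty": 0.027,"tz": -0.003,"ax": 0.6,"ay": -4.4,"az": 1.8,"claw": 0.6},
  {"tx": -0.02,"ty": 0.028,"tz": -0.001,"ax": 0.6,"ay": -4.3,"az": 1.9,"claw": 0.6},
  {"tx": -0.019,"ty": 0.029,"tz": 0,"ax": 0.6,"ay": -4.4,"az": 1.9,"claw": 0.6},
  {"tx": -0.018,"ty": 0.029,"tz": 0.001,"ax": 0.5,"ay": -4.3,"az": 1.8,"claw": 0.6},
  {"tx": -0.018,"ty": 0.03,"tz": 0.003,"ax": 0.6,"ay": -4.4,"az": 1.9,"claw": 0.6},
])

```text
time_s: 7.83
position: [0.5883, -0.0408, 0.1513]
eef_rot: [-180.0, 35.3, 173.6]
contact_force: [-0.7, -1.2, -0.1]
grip_width: 0.051
gripper_force: 0.0
```

Call:
jog_arm([
  {"tx": 0,"ty": 0,"tz": 0,"ax": 0,"ay": 0,"az": 0,"claw": 0.6},
  {"tx": 0,"ty": 0,"tz": 0.031,"ax": 0,"ay": 0,"az": 0,"claw": 0.6},
  {"tx": 0.001,"ty": 0,"tz": 0.03,"ax": 0,"ay": 0,"az": 0,"claw": 0.6},
  {"tx": 0,"ty": 0,"tz": 0,"ax": 0,"ay": 0,"az": 0,"claw": 0.6},
  {"tx": 0,"ty": 0,"tz": 0,"ax": 0,"ay": 0,"az": 0,"claw": 0.6},
])

```text
time_s: 8.25
position: [0.6208, -0.0463, 0.0972]
eef_rot: [-179.9, 34.7, 173.7]
contact_force: [0.6, 0.1, -0.4]
grip_width: 0.0512
gripper_force: 0.0
```

```bash
cat >> h.py <<'E'
def check(off):
    np.set_printoptions(precision=4,suppress=True)
    for i in range(2): arm.snapshot('wrist')
    st=arm.observe();s=arm.snapshot('wrist');c,n=clip(off,-.002);R=Rslope(RY);p=np.array(st['position'])
    Rn=Ro.from_euler('xyz',st['eef_rot'],degrees=True).as_matrix()
    print('pose minus nominal clip, tool axes',R.T@(p-c),'turn left',Ro.from_matrix(Rn.T@R).as_rotvec(degrees=True))
    for d in arm.masks_of(s,'clip1')[:4]:
        cc=max(cv2.findContours(d['region'].astype(np.uint8),0,2)[0],key=len)[:,0]
        q=np.array([isect(s,st,x,.024) for x in cc]).astype(np.float32);r=cv2.minAreaRect(q);print('mask',d['conf'],np.round(d['location']),'off, slope:',r[0][1],r[0][0],np.array(r[1]),r[2])
    return st,s
E
python3 -c "
from h import *
check(-.036)"
```

```text
pose minus nominal clip, tool axes [-0.0006 -0.0009 -0.0489] turn left [-0.1923  0.131  -0.0815]
mask 0.59 [288. 264.] off, slope: -0.03381194919347763 -0.0036216899752616882 [0.0245 0.0818] 89.98346710205078
mask 0.56 [442. 257.] off, slope: 0.03476782143115997 -0.006660839542746544 [0.0337 0.0756] 89.62223052978516
mask 0.56 [545. 288.] off, slope: 0.08199357986450195 -0.0011453218758106232 [0.0851 0.0201] 13.910416603088379
```

Call:
jog_arm([
  {"tx": 0.001,"ty": 0.002,"tz": 0.012,"ax": 0,"ay": 0,"az": 0,"claw": 0.6},
  {"tx": 0.001,"ty": 0.001,"tz": 0.012,"ax": 0,"ay": 0,"az": 0,"claw": 0.6},
  {"tx": 0,"ty": 0,"tz": 0,"ax": 0,"ay": 0,"az": 0,"claw": 0.6},
  {"tx": 0,"ty": 0,"tz": 0,"ax": 0,"ay": 0,"az": 0,"claw": 0.1},
  {"tx": 0,"ty": 0,"tz": 0,"ax": 0,"ay": 0,"az": 0,"claw": 0.1},
])

```text
time_s: 8.87
position: [0.6344, -0.0447, 0.0807]
eef_rot: [-179.9, 35.2, 173.7]
contact_force: [0.6, 0.1, 0.1]
grip_width: 0.0281
gripper_force: 0.0
```

Call:
jog_arm([
  {"tx": 0,"ty": 0,"tz": 0,"ax": 0,"ay": 0,"az": 0,"claw": 0.1},
  {"tx": 0,"ty": 0,"tz": 0,"ax": 0,"ay": 0,"az": 0,"claw": 0.1},
  {"tx": 0,"ty": 0,"tz": 0,"ax": 0,"ay": 0,"az": 0,"claw": 0.1},
])

```text
time_s: 9.12
position: [0.6345, -0.0446, 0.0809]
eef_rot: [-179.9, 35.2, 173.7]
contact_force: [-6.4, 0.4, 6.5]
grip_width: 0.0233
gripper_force: 40.3
```

```bash
python3 - <<'E'
from h import *
np.set_printoptions(precision=4,suppress=True)
st=arm.observe();c,n=clip(-.036,-.002);R=Rslope(RY)
print('rel',R.T@(np.array(st['position'])-c),st['grip_width'],st['gripper_force'],st['contact_force'])
p,Rd=slot('M',-.036,.095)
q=np.array(st['position'])
plan([(q+n*.06,R,.1),(p,Rd,.1)],vmax=.036)
E
```

```text
rel [ 0.0011  0.0024 -0.0253] 0.02328965291167593 40.30637356569059 [-6.3859  0.4189  6.4862]
from [ 0.6345 -0.0446  0.0809]
--
-0 -0 -0.03 | -0.1 0.1 -0 | 0.1
-0 -0 -0.03 | -0.1 0.1 -0.1 | 0.1
   wp reached [ 0.6002 -0.0407  0.13  ]
0.025 -0.001 -0.011 | -0.6 5.8 -1.8 | 0.1
0.026 -0 -0.008 | -0.6 5.8 -1.8 | 0.1
0.027 0 -0.005 | -0.6 5.8 -1.8 | 0.1
--
0.027 0.001 -0.002 | -0.5 5.8 -1.8 | 0.1
0.028 0.002 0 | -0.6 5.8 -1.8 | 0.1
0.027 0.004 0.003 | -0.5 5.9 -1.8 | 0.1
   wp reached [ 0.4396 -0.0309  0.0952]
```

Call:
jog_arm([
  {"tx": 0,"ty": 0,"tz": -0.03,"ax": 0,"ay": 0,"az": 0,"claw": 0.1},
  {"tx": 0,"ty": 0,"tz": -0.03,"ax": -0.1,"ay": 0.1,"az": -0.1,"claw": 0.1},
  {"tx": 0.025,"ty": -0.001,"tz": -0.011,"ax": -0.6,"ay": 5.8,"az": -1.8,"claw": 0.1},
  {"tx": 0.026,"ty": 0,"tz": -0.008,"ax": -0.6,"ay": 5.8,"az": -1.8,"claw": 0.1},
  {"tx": 0.027,"ty": 0,"tz": -0.005,"ax": -0.6,"ay": 5.8,"az": -1.8,"claw": 0.1},
])

```text
time_s: 9.53
position: [0.5189, -0.0355, 0.1129]
eef_rot: [-179.1, 17.4, 179.8]
contact_force: [-0.3, -0.2, -0.7]
grip_width: 0.0232
gripper_force: 40.9
```

Call:
jog_arm([
  {"tx": 0.027,"ty": 0.001,"tz": -0.002,"ax": -0.5,"ay": 5.8,"az": -1.8,"claw": 0.1},
  {"tx": 0.028,"ty": 0.002,"tz": 0,"ax": -0.6,"ay": 5.8,"az": -1.8,"claw": 0.1},
  {"tx": 0.027,"ty": 0.004,"tz": 0.003,"ax": -0.5,"ay": 5.9,"az": -1.8,"claw": 0.1},
  {"tx": 0,"ty": 0,"tz": 0,"ax": 0,"ay": 0,"az": 0,"claw": 0.1},
  {"tx": 0,"ty": 0,"tz": 0,"ax": 0,"ay": 0,"az": 0,"claw": 0.1},
])

```text
time_s: 9.95
position: [0.4399, -0.0307, 0.0938]
eef_rot: [-179.9, 0.1, -175.1]
contact_force: [0.2, -0.8, -0.8]
grip_width: 0.0233
gripper_force: 40.9
```

```bash
python3 - <<'E'
from h import *
np.set_printoptions(precision=4,suppress=True)
arm.snapshot('top');a=arm.observe();s=arm.snapshot('wrist');save(s,'w4')
print(a['position'],a['eef_rot'],a['grip_width'])
im=s['img'].astype(int);g=((im[...,1]>im[...,0]+30)&(im[...,1]>im[...,2]+20)).astype(np.uint8)
print('rim mids expected',proj(s,[slot('M',o,.03)[0] for o in(.084,-.084)],a))
for r in(190,230): x=np.where(g[r])[0];print(r,'green cols',x.min(),x.max())
p,Rd=slot('M',-.036,.0325);plan([(p+[0,0,.02],Rd,.1),(p,Rd,.1)],vmax=.03)
E
```

```text
[ 0.4403 -0.0307  0.0941] [-179.8788    0.1547 -175.0784] 0.022915034488943477
rim mids expected [[491.6638 243.9002]
 [199.9693 243.8715]]
190 green cols 194 503
230 green cols 198 494
from [ 0.4404 -0.0307  0.0941]
--
0 -0 0.021 | -0.1 0.1 -0 | 0.1
0.001 -0.001 0.021 | -0 0 -0.1 | 0.1
   wp reached [ 0.4395 -0.0319  0.0521]
-0 0 0.02 | -0 0 0 | 0.1
   wp reached [ 0.4396 -0.0319  0.0321]
```

View pics/w4.png

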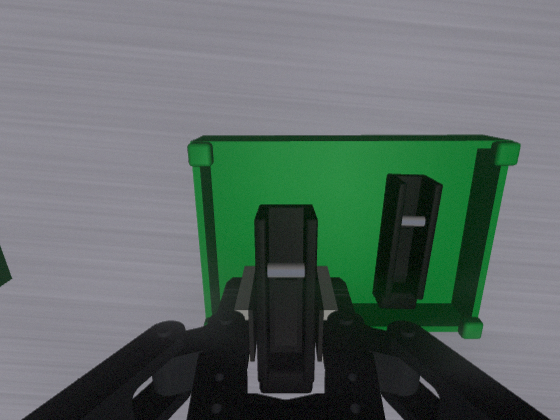

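The middle tray shows its first clip at (408,240), and the held clip sits at (286,290) with free floor either side of it.

Call:
jog_arm([
  {"tx": 0,"ty": -0.001,"tz": 0.022,"ax": 0,"ay": 0,"az": 0,"claw": 0.1},
  {"tx": 0.001,"ty": 0,"tz": 0.022,"ax": 0,"ay": 0,"az": 0,"claw": 0.1},
  {"tx": 0,"ty": 0,"tz": 0.011,"ax": 0,"ay": 0,"az": 0,"claw": 0.1},
  {"tx": 0,"ty": 0,"tz": 0.006,"ax": 0,"ay": 0,"az": 0,"claw": 0.1},
  {"tx": 0,"ty": 0,"tz": 0,"ax": 0,"ay": 0,"az": 0,"claw": 0.1},
])

```text
time_s: 10.47
position: [0.4388, -0.0319, 0.0323]
eef_rot: [-179.9, -0.0, -175.1]
contact_force: [0.5, 0.3, 0.1]
grip_width: 0.0233
gripper_force: 41.2
```

Call:
jog_arm([
  {"tx": 0,"ty": 0,"tz": 0,"ax": 0,"ay": 0,"az": 0,"claw": 0.1},
  {"tx": 0,"ty": 0,"tz": 0.001,"ax": 0,"ay": 0,"az": 0,"claw": 0.1},
  {"tx": 0,"ty": 0,"tz": 0,"ax": 0,"ay": 0,"az": 0,"claw": 0.1},
  {"tx": 0,"ty": 0,"tz": 0,"ax": 0,"ay": 0,"az": 0,"claw": 0.1},
])

```text
time_s: 10.8
position: [0.4388, -0.0319, 0.032]
eef_rot: [-179.9, 0.0, -175.0]
contact_force: [-0.4, -0.5, -1.0]
grip_width: 0.0232
gripper_force: 41.2
```

Call:
jog_arm([
  {"tx": 0,"ty": 0,"tz": 0.001,"ax": 0,"ay": 0,"az": 0,"claw": 0.1},
  {"tx": 0,"ty": 0,"tz": 0,"ax": 0,"ay": 0,"az": 0,"claw": 0.1},
  {"tx": 0,"ty": 0,"tz": 0,"ax": 0,"ay": 0,"az": 0,"claw": 0.1},
])

```text
time_s: 11.05
position: [0.4389, -0.0319, 0.0314]
eef_rot: [-179.9, 0.0, -175.0]
contact_force: [-0.8, -0.0, 4.6]
grip_width: 0.0233
gripper_force: 41.9
```

Call:
jog_arm([
  {"tx": 0,"ty": 0,"tz": 0.0005,"ax": 0,"ay": 0,"az": 0,"claw": 0.1},
  {"tx": 0,"ty": 0,"tz": 0,"ax": 0,"ay": 0,"az": 0,"claw": 0.42},
  {"tx": 0,"ty": 0,"tz": 0,"ax": 0,"ay": 0,"az": 0,"claw": 0.42},
  {"tx": 0,"ty": 0,"tz": 0,"ax": 0,"ay": 0,"az": 0,"claw": 0.42},
])

```text
time_s: 11.38
position: [0.4384, -0.0318, 0.03]
eef_rot: [-179.9, -0.1, -175.0]
contact_force: [-0.4, -0.1, 0.5]
grip_width: 0.0357
gripper_force: 0.0
```

```bash
python3 - <<'E'
from h import *
st=arm.observe();print(st['grip_width'],st['contact_force'])
q=np.array(st['position']);R0=slot('M',0,0)[1]
R=Rslope(RY);c,n=clip(.038,-.003)
plan([(q+[0,0,.075],R0,.42),(c+n*.11,R,.6),(c+n*.048,R,.6)],vmax=.038)
E
```

```text
0.035684076490492274 [-0.35185978 -0.09433195  0.50193575]
from [ 0.4384 -0.0318  0.03  ]
--
0 -0 -0.037 | -0 -0 -0 | 0.42
0 -0 -0.038 | -0.1 -0.1 -0 | 0.42
   wp reached [ 0.4385 -0.0317  0.105 ]
-0.027 0.008 -0.008 | 0.6 -5.8 1.8 | 0.6
-0.027 0.009 -0.005 | 0.6 -5.8 1.8 | 0.6
-0.027 0.01 -0.002 | 0.6 -5.8 1.8 | 0.6
--
-0.027 0.011 0 | 0.5 -5.8 1.8 | 0.6
-0.026 0.012 0.003 | 0.6 -5.8 1.8 | 0.6
-0.026 0.012 0.006 | 0.5 -5.8 1.8 | 0.6
   wp reached [0.5942 0.0317 0.1506]
0 0 0.031 | 0 -0 0 | 0.6
0 0 0.031 | 0 -0 0 | 0.6
   wp reached [0.6295 0.0279 0.0998]
```

Call:
jog_arm([
  {"tx": 0,"ty": 0,"tz": -0.037,"ax": 0,"ay": 0,"az": 0,"claw": 0.42},
  {"tx": 0,"ty": 0,"tz": -0.038,"ax": 0,"ay": 0,"az": 0,"claw": 0.42},
  {"tx": -0.027,"ty": 0.008,"tz": -0.008,"ax": 0.6,"ay": -5.8,"az": 1.8,"claw": 0.6},
  {"tx": -0.027,"ty": 0.009,"tz": -0.005,"ax": 0.6,"ay": -5.8,"az": 1.8,"claw": 0.6},
  {"tx": -0.027,"ty": 0.01,"tz": -0.002,"ax": 0.6,"ay": -5.8,"az": 1.8,"claw": 0.6},
])

```text
time_s: 11.8
position: [0.5181, -0.0, 0.1297]
eef_rot: [-178.9, 17.8, 179.6]
contact_force: [-0.0, 0.2, -1.1]
grip_width: 0.0511
gripper_force: 0.0
```

Call:
jog_arm([
  {"tx": -0.027,"ty": 0.011,"tz": 0,"ax": 0.5,"ay": -5.8,"az": 1.8,"claw": 0.6},
  {"tx": -0.026,"ty": 0.012,"tz": 0.003,"ax": 0.6,"ay": -5.8,"az": 1.8,"claw": 0.6},
  {"tx": -0.026,"ty": 0.012,"tz": 0.006,"ax": 0.5,"ay": -5.8,"az": 1.8,"claw": 0.6},
  {"tx": 0,"ty": 0,"tz": 0,"ax": 0,"ay": 0,"az": 0,"claw": 0.6},
  {"tx": 0,"ty": 0,"tz": 0,"ax": 0,"ay": 0,"az": 0,"claw": 0.6},
])

```text
time_s: 12.22
position: [0.5939, 0.0324, 0.1495]
eef_rot: [-179.8, 34.8, 174.0]
contact_force: [0.6, 0.6, 0.4]
grip_width: 0.0513
gripper_force: 0.0
```

Call:
jog_arm([
  {"tx": 0,"ty": 0,"tz": 0.031,"ax": 0,"ay": 0,"az": 0,"claw": 0.6},
  {"tx": 0,"ty": 0,"tz": 0.031,"ax": 0,"ay": 0,"az": 0,"claw": 0.6},
  {"tx": 0,"ty": 0,"tz": 0,"ax": 0,"ay": 0,"az": 0,"claw": 0.6},
  {"tx": 0,"ty": 0,"tz": 0,"ax": 0,"ay": 0,"az": 0,"claw": 0.6},
])

```text
time_s: 12.55
position: [0.6282, 0.0271, 0.0966]
eef_rot: [-179.8, 34.5, 173.9]
contact_force: [0.2, -0.4, 0.9]
grip_width: 0.0511
gripper_force: 0.0
```

```bash
python3 -c "
from h import *
check(.036)"
```

```text
pose minus nominal clip, tool axes [ 0.0001  0.0015 -0.0487] turn left [-0.082  -0.071   0.0844]
mask 0.87 [426. 255.] off, slope: 0.1037890613079071 -0.006993809714913368 [0.0334 0.0742] 89.77323913574219
mask 0.64 [286. 266.] off, slope: 0.03801456838846207 -0.0033981874585151672 [0.0247 0.0821] 89.47605895996094
```

Call:
jog_arm([
  {"tx": 0.001,"ty": 0.0005,"tz": 0.012,"ax": 0,"ay": 0,"az": 0,"claw": 0.6},
  {"tx": 0,"ty": 0,"tz": 0.0125,"ax": 0,"ay": 0,"az": 0,"claw": 0.6},
  {"tx": 0,"ty": 0,"tz": 0,"ax": 0,"ay": 0,"az": 0,"claw": 0.6},
  {"tx": 0,"ty": 0,"tz": 0,"ax": 0,"ay": 0,"az": 0,"claw": 0.1},
  {"tx": 0,"ty": 0,"tz": 0,"ax": 0,"ay": 0,"az": 0,"claw": 0.1},
])

```text
time_s: 13.17
position: [0.6429, 0.027, 0.0803]
eef_rot: [-179.9, 35.0, 173.9]
contact_force: [-0.7, -1.2, -0.1]
grip_width: 0.0282
gripper_force: 0.0
```

Call:
jog_arm([
  {"tx": 0,"ty": 0,"tz": 0,"ax": 0,"ay": 0,"az": 0,"claw": 0.1},
  {"tx": 0,"ty": 0,"tz": 0,"ax": 0,"ay": 0,"az": 0,"claw": 0.1},
  {"tx": 0,"ty": 0,"tz": 0,"ax": 0,"ay": 0,"az": 0,"claw": 0.1},
])

```text
time_s: 13.42
position: [0.6429, 0.027, 0.0805]
eef_rot: [-179.9, 35.0, 173.9]
contact_force: [-6.7, 1.1, 6.1]
grip_width: 0.0234
gripper_force: 40.2
```

```bash
python3 - <<'E'
from h import *
np.set_printoptions(precision=4,suppress=True)
st=arm.observe();c,n=clip(.036,-.002);R=Rslope(RY)
print('rel',R.T@(np.array(st['position'])-c),st['grip_width'],st['gripper_force'],st['contact_force'])
p,Rd=slot('L',.036,.095)
q=np.array(st['position'])
plan([(q+n*.07,R,.1),(p+[0,-.08,.01],Rd,.1),(p,Rd,.1)],vmax=.037)
E
```

```text
rel [ 0.0008  0.0025 -0.0245] 0.023446362865079475 40.154426246881485 [-6.7175  1.0611  6.1092]
from [0.6429 0.027  0.0805]
--
0 -0 -0.035 | -0 -0 0.1 | 0.1
0 -0 -0.035 | -0.1 -0 0 | 0.1
   wp reached [0.603  0.0314 0.1378]
0.022 0.025 -0.011 | -0.3 4.4 -1 | 0.1
0.022 0.026 -0.009 | -0.3 4.4 -1 | 0.1
0.023 0.026 -0.007 | -0.3 4.4 -1 | 0.1
--
0.023 0.026 -0.005 | -0.3 4.3 -1 | 0.1
0.022 0.027 -0.003 | -0.3 4.4 -1 | 0.1
0.022 0.027 -0.001 | -0.3 4.3 -1 | 0.1
0.022 0.028 0.001 | -0.3 4.4 -1 | 0.1
0.021 0.028 0.003 | -0.4 4.3 -1 | 0.1
   wp reached [0.432  0.2523 0.1048]
--
-0.001 0.027 0.003 | 0 0 0 | 0.1
-0.001 0.026 0.003 | 0 0 0 | 0.1
-0.001 0.027 0.004 | 0 0 0 | 0.1
   wp reached [0.4322 0.3324 0.0948]
```

Call:
jog_arm([
  {"tx": 0,"ty": 0,"tz": -0.035,"ax": 0,"ay": 0,"az": 0,"claw": 0.1},
  {"tx": 0,"ty": 0,"tz": -0.035,"ax": 0,"ay": 0,"az": 0,"claw": 0.1},
  {"tx": 0.022,"ty": 0.025,"tz": -0.011,"ax": -0.3,"ay": 4.4,"az": -1,"claw": 0.1},
  {"tx": 0.022,"ty": 0.026,"tz": -0.009,"ax": -0.3,"ay": 4.4,"az": -1,"claw": 0.1},
  {"tx": 0.023,"ty": 0.026,"tz": -0.007,"ax": -0.3,"ay": 4.4,"az": -1,"claw": 0.1},
])

```text
time_s: 13.83
position: [0.5376, 0.115, 0.1267]
eef_rot: [-179.2, 21.6, 177.2]
contact_force: [1.0, 0.7, -0.0]
grip_width: 0.0232
gripper_force: 40.8
```

Call:
jog_arm([
  {"tx": 0.023,"ty": 0.026,"tz": -0.005,"ax": -0.3,"ay": 4.3,"az": -1,"claw": 0.1},
  {"tx": 0.022,"ty": 0.027,"tz": -0.003,"ax": -0.3,"ay": 4.4,"az": -1,"claw": 0.1},
  {"tx": 0.022,"ty": 0.027,"tz": -0.001,"ax": -0.3,"ay": 4.3,"az": -1,"claw": 0.1},
  {"tx": 0.022,"ty": 0.028,"tz": 0.001,"ax": -0.3,"ay": 4.4,"az": -1,"claw": 0.1},
  {"tx": 0.021,"ty": 0.028,"tz": 0.003,"ax": -0.4,"ay": 4.3,"az": -1,"claw": 0.1},
])

```text
time_s: 14.25
position: [0.4307, 0.2535, 0.1039]
eef_rot: [-179.9, -0.2, -177.9]
contact_force: [0.6, 0.8, -0.8]
grip_width: 0.0231
gripper_force: 40.8
```

Call:
jog_arm([
  {"tx": -0.001,"ty": 0.027,"tz": 0.003,"ax": 0,"ay": 0,"az": 0,"claw": 0.1},
  {"tx": -0.001,"ty": 0.026,"tz": 0.003,"ax": 0,"ay": 0,"az": 0,"claw": 0.1},
  {"tx": -0.001,"ty": 0.027,"tz": 0.004,"ax": 0,"ay": 0,"az": 0,"claw": 0.1},
  {"tx": 0,"ty": 0,"tz": 0,"ax": 0,"ay": 0,"az": 0,"claw": 0.1},
  {"tx": 0,"ty": 0,"tz": 0,"ax": 0,"ay": 0,"az": 0,"claw": 0.1},
])

```text
time_s: 14.67
position: [0.4314, 0.333, 0.0929]
eef_rot: [-179.9, -0.1, -177.8]
contact_force: [0.2, -0.9, 0.0]
grip_width: 0.0232
gripper_force: 40.8
```

```bash
python3 - <<'E'
from h import *
np.set_printoptions(precision=4,suppress=True)
arm.snapshot('top');a=arm.observe();s=arm.snapshot('wrist');save(s,'w5')
print(a['position'],a['eef_rot'],a['grip_width'])
im=s['img'].astype(int);g=((im[...,1]>im[...,0]+30)&(im[...,1]>im[...,2]+20)).astype(np.uint8)
print('rim mids expected',proj(s,[slot('L',o,.03)[0] for o in(.084,-.084)],a))
for r in(190,230): x=np.where(g[r])[0];print(r,'green cols',x.min(),x.max())
p,Rd=slot('L',.036,.0335);plan([(p+[0,0,.02],Rd,.1),(p,Rd,.1)],vmax=.03)
E
```

```text
[0.4317 0.3322 0.093 ] [-179.8826   -0.0867 -177.8751] 0.023204508738636144
rim mids expected [[367.625  247.4683]
 [ 75.5391 246.4947]]
190 green cols 60 370
230 green cols 69 367
from [0.4319 0.3317 0.0931]
--
-0 0 0.02 | -0.1 -0 0 | 0.1
-0 0.001 0.02 | -0 -0.1 0.1 | 0.1
   wp reached [0.4318 0.3326 0.0531]
-0 -0 0.02 | -0 0 -0 | 0.1
   wp reached [0.4318 0.3326 0.0331]
```

View pics/w5.png

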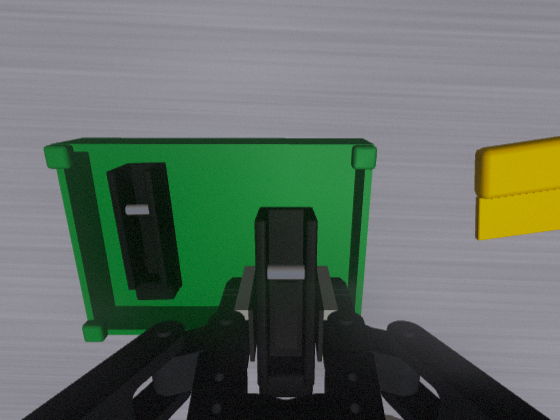

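The left tray's own clip is at (148,230), near its far wall. The held clip is over the free half, clear of everything.

Call:
jog_arm([
  {"tx": 0,"ty": 0,"tz": 0.022,"ax": 0,"ay": 0,"az": 0,"claw": 0.1},
  {"tx": 0,"ty": 0,"tz": 0.022,"ax": 0,"ay": 0,"az": 0,"claw": 0.1},
  {"tx": 0,"ty": 0,"tz": 0.011,"ax": 0,"ay": 0,"az": 0,"claw": 0.1},
  {"tx": 0,"ty": 0,"tz": 0.005,"ax": 0,"ay": 0,"az": 0,"claw": 0.1},
  {"tx": 0,"ty": 0,"tz": 0,"ax": 0,"ay": 0,"az": 0,"claw": 0.1},
])

```text
time_s: 15.18
position: [0.4319, 0.3312, 0.0328]
eef_rot: [-179.9, -0.1, -178.0]
contact_force: [0.3, 0.6, 1.1]
grip_width: 0.0235
gripper_force: 41.0
```

Call:
jog_arm([
  {"tx": 0,"ty": 0,"tz": 0,"ax": 0,"ay": 0,"az": 0,"claw": 0.1},
  {"tx": 0,"ty": 0,"tz": 0.001,"ax": 0,"ay": 0,"az": 0,"claw": 0.1},
  {"tx": 0,"ty": 0,"tz": 0,"ax": 0,"ay": 0,"az": 0,"claw": 0.1},
  {"tx": 0,"ty": 0,"tz": 0,"ax": 0,"ay": 0,"az": 0,"claw": 0.1},
])

```text
time_s: 15.52
position: [0.432, 0.332, 0.0323]
eef_rot: [-179.9, -0.1, -177.9]
contact_force: [0.7, 0.3, 0.8]
grip_width: 0.0232
gripper_force: 41.0
```

Call:
jog_arm([
  {"tx": 0,"ty": 0,"tz": 0.001,"ax": 0,"ay": 0,"az": 0,"claw": 0.1},
  {"tx": 0,"ty": 0,"tz": 0,"ax": 0,"ay": 0,"az": 0,"claw": 0.1},
  {"tx": 0,"ty": 0,"tz": 0,"ax": 0,"ay": 0,"az": 0,"claw": 0.1},
])

```text
time_s: 15.77
position: [0.4321, 0.3321, 0.032]
eef_rot: [-179.9, -0.1, -177.9]
contact_force: [-1.4, -1.8, 7.0]
grip_width: 0.023
gripper_force: 42.0
```

Call:
jog_arm([
  {"tx": 0,"ty": 0,"tz": 0.0005,"ax": 0,"ay": 0,"az": 0,"claw": 0.1},
  {"tx": 0,"ty": 0,"tz": 0,"ax": 0,"ay": 0,"az": 0,"claw": 0.42},
  {"tx": 0,"ty": 0,"tz": 0,"ax": 0,"ay": 0,"az": 0,"claw": 0.42},
  {"tx": 0,"ty": 0,"tz": 0,"ax": 0,"ay": 0,"az": 0,"claw": 0.42},
])

```text
time_s: 16.1
position: [0.4317, 0.332, 0.0302]
eef_rot: [-179.9, -0.1, -177.9]
contact_force: [1.1, 0.7, -0.1]
grip_width: 0.0359
gripper_force: 0.0
```

```bash
python3 - <<'E'
from h import *
st=arm.observe();print(st['grip_width'],st['contact_force'])
q=np.array(st['position']);R0=slot('L',0,0)[1]
R=Rslope(RY);c,n=clip(.110,-.003)
plan([(q+[0,0,.075],R0,.42),(c+n*.11,R,.6),(c+n*.048,R,.6)],vmax=.038)
E
```

```text
0.0358631464292881 [ 1.07623319  0.67821206 -0.09635408]
from [0.4317 0.332  0.0302]
--
0 -0 -0.037 | -0.1 -0.1 0 | 0.42
0 -0 -0.038 | -0 -0 0.1 | 0.42
   wp reached [0.4318 0.3321 0.1052]
-0.02 -0.029 -0.006 | 0.3 -4.4 1 | 0.6
-0.021 -0.029 -0.004 | 0.3 -4.4 1 | 0.6
-0.022 -0.029 -0.002 | 0.3 -4.4 1 | 0.6
--
-0.022 -0.028 -0 | 0.3 -4.3 1 | 0.6
-0.023 -0.028 0.002 | 0.3 -4.4 1 | 0.6
-0.023 -0.027 0.003 | 0.3 -4.3 1 | 0.6
-0.024 -0.027 0.006 | 0.3 -4.4 0.9 | 0.6
-0.023 -0.027 0.007 | 0.4 -4.4 1 | 0.6
   wp reached [0.6015 0.1033 0.1504]
--
-0 0 0.031 | -0 0 -0 | 0.6
-0 0 0.031 | -0 0.1 -0 | 0.6
   wp reached [0.6369 0.0994 0.0996]
```

Call:
jog_arm([
  {"tx": 0,"ty": 0,"tz": -0.037,"ax": 0,"ay": 0,"az": 0,"claw": 0.42},
  {"tx": 0,"ty": 0,"tz": -0.038,"ax": 0,"ay": 0,"az": 0.1,"claw": 0.42},
  {"tx": -0.02,"ty": -0.029,"tz": -0.006,"ax": 0.3,"ay": -4.4,"az": 1,"claw": 0.6},
  {"tx": -0.021,"ty": -0.029,"tz": -0.004,"ax": 0.3,"ay": -4.4,"az": 1,"claw": 0.6},
  {"tx": -0.022,"ty": -0.029,"tz": -0.002,"ax": 0.3,"ay": -4.4,"az": 1,"claw": 0.6},
])

```text
time_s: 16.52
position: [0.4964, 0.2457, 0.1239]
eef_rot: [-179.3, 13.4, 179.1]
contact_force: [-0.1, -0.6, -0.6]
grip_width: 0.051
gripper_force: 0.0
```

Call:
jog_arm([
  {"tx": -0.022,"ty": -0.028,"tz": 0,"ax": 0.3,"ay": -4.3,"az": 1,"claw": 0.6},
  {"tx": -0.023,"ty": -0.028,"tz": 0.002,"ax": 0.3,"ay": -4.4,"az": 1,"claw": 0.6},
  {"tx": -0.023,"ty": -0.027,"tz": 0.003,"ax": 0.3,"ay": -4.3,"az": 1,"claw": 0.6},
  {"tx": -0.024,"ty": -0.027,"tz": 0.006,"ax": 0.3,"ay": -4.4,"az": 0.9,"claw": 0.6},
  {"tx": -0.023,"ty": -0.027,"tz": 0.007,"ax": 0.4,"ay": -4.4,"az": 1,"claw": 0.6},
])

```text
time_s: 16.93
position: [0.6025, 0.102, 0.1513]
eef_rot: [-179.8, 35.2, 173.8]
contact_force: [0.5, 0.1, 0.4]
grip_width: 0.0512
gripper_force: 0.0
```

Call:
jog_arm([
  {"tx": 0,"ty": 0,"tz": 0,"ax": 0,"ay": 0,"az": 0,"claw": 0.6},
  {"tx": 0,"ty": 0,"tz": 0.031,"ax": 0,"ay": 0,"az": 0,"claw": 0.6},
  {"tx": 0,"ty": 0,"tz": 0.031,"ax": 0,"ay": 0.1,"az": 0,"claw": 0.6},
  {"tx": 0,"ty": 0,"tz": 0,"ax": 0,"ay": 0,"az": 0,"claw": 0.6},
  {"tx": 0,"ty": 0,"tz": 0,"ax": 0,"ay": 0,"az": 0,"claw": 0.6},
])

```text
time_s: 17.35
position: [0.636, 0.0993, 0.097]
eef_rot: [-179.8, 34.6, 173.9]
contact_force: [-0.3, 0.4, 1.1]
grip_width: 0.0513
gripper_force: 0.0
```

```bash
python3 -c "
from h import *
check(.108)"
```

```text
pose minus nominal clip, tool axes [ 0.0001  0.0023 -0.0492] turn left [-0.0809 -0.0512  0.0672]
mask 0.63 [273. 268.] off, slope: 0.10706280916929245 -0.0028942376375198364 [0.025  0.0819] 89.825927734375
```

Call:
jog_arm([
  {"tx": 0.001,"ty": -0.002,"tz": 0.012,"ax": 0,"ay": 0,"az": 0,"claw": 0.6},
  {"tx": 0,"ty": -0.001,"tz": 0.0125,"ax": 0,"ay": 0,"az": 0,"claw": 0.6},
  {"tx": 0,"ty": 0,"tz": 0,"ax": 0,"ay": 0,"az": 0,"claw": 0.6},
  {"tx": 0,"ty": 0,"tz": 0,"ax": 0,"ay": 0,"az": 0,"claw": 0.1},
  {"tx": 0,"ty": 0,"tz": 0,"ax": 0,"ay": 0,"az": 0,"claw": 0.1},
])

```text
time_s: 17.97
position: [0.6499, 0.0953, 0.0807]
eef_rot: [-179.9, 35.0, 173.9]
contact_force: [0.3, -0.8, -0.3]
grip_width: 0.0281
gripper_force: 0.0
```

Call:
jog_arm([
  {"tx": 0,"ty": 0,"tz": 0,"ax": 0,"ay": 0,"az": 0,"claw": 0.1},
  {"tx": 0,"ty": 0,"tz": 0,"ax": 0,"ay": 0,"az": 0,"claw": 0.1},
  {"tx": 0,"ty": 0,"tz": 0,"ax": 0,"ay": 0,"az": 0,"claw": 0.1},
])

```text
time_s: 18.22
position: [0.65, 0.0953, 0.0809]
eef_rot: [-179.9, 35.0, 173.9]
contact_force: [-5.9, -0.0, 5.5]
grip_width: 0.0233
gripper_force: 40.3
```

```bash
python3 - <<'E'
from h import *
np.set_printoptions(precision=4,suppress=True)
st=arm.observe();c,n=clip(.108,-.002);R=Rslope(RY)
print('rel',R.T@(np.array(st['position'])-c),st['grip_width'],st['gripper_force'],st['contact_force'])
p,Rd=slot('R',-.038,.10)
q=np.array(st['position'])
plan([(q+n*.07,R,.1),([.46,-.08,.14],Rslope(0,8),.1),(p,Rd,.1)],vmax=.038)
E
```

```text
rel [ 0.0009 -0.0008 -0.0251] 0.02326030764877813 40.27025936447899 [-5.9239 -0.0045  5.4916]
from [0.65   0.0953 0.0809]
--
0 -0 -0.035 | -0 -0 0 | 0.1
0 -0 -0.035 | -0.1 -0 0.1 | 0.1
   wp reached [0.6101 0.0998 0.1383]
0.015 -0.028 -0.011 | -0.3 3.8 -0.8 | 0.1
0.016 -0.028 -0.01 | -0.3 3.9 -0.8 | 0.1
0.017 -0.027 -0.009 | -0.3 3.8 -0.9 | 0.1
--
0.018 -0.027 -0.008 | -0.3 3.9 -0.8 | 0.1
0.019 -0.027 -0.007 | -0.4 3.8 -0.9 | 0.1
0.02 -0.026 -0.005 | -0.3 3.9 -0.8 | 0.1
0.021 -0.026 -0.005 | -0.4 3.8 -0.9 | 0.1
   wp reached [ 0.4595 -0.0802  0.1403]
0.001 -0.033 0.005 | -0.1 1 -1.1 | 0.1
--
0.002 -0.033 0.005 | -0.1 1 -1.1 | 0.1
0.002 -0.033 0.005 | -0.1 1 -1.1 | 0.1
0.003 -0.033 0.005 | -0.1 1 -1.1 | 0.1
0.004 -0.033 0.005 | -0 1 -1.1 | 0.1
0.004 -0.033 0.005 | -0.1 1 -1.2 | 0.1
--
0.005 -0.033 0.004 | -0 1 -1.1 | 0.1
0.005 -0.033 0.005 | -0.1 1 -1.2 | 0.1
   wp reached [ 0.4549 -0.3455  0.1   ]
```

Call:
jog_arm([
  {"tx": 0,"ty": 0,"tz": -0.035,"ax": 0,"ay": 0,"az": 0,"claw": 0.1},
  {"tx": 0,"ty": 0,"tz": -0.035,"ax": -0.1,"ay": 0,"az": 0.1,"claw": 0.1},
  {"tx": 0.015,"ty": -0.028,"tz": -0.011,"ax": -0.3,"ay": 3.8,"az": -0.8,"claw": 0.1},
  {"tx": 0.016,"ty": -0.028,"tz": -0.01,"ax": -0.3,"ay": 3.9,"az": -0.8,"claw": 0.1},
  {"tx": 0.017,"ty": -0.027,"tz": -0.009,"ax": -0.3,"ay": 3.8,"az": -0.9,"claw": 0.1},
])

```text
time_s: 18.63
position: [0.5447, 0.0222, 0.1394]
eef_rot: [-179.6, 23.3, 176.7]
contact_force: [0.9, 0.1, -0.6]
grip_width: 0.0233
gripper_force: 40.8
```

Call:
jog_arm([
  {"tx": 0.018,"ty": -0.027,"tz": -0.008,"ax": -0.3,"ay": 3.9,"az": -0.8,"claw": 0.1},
  {"tx": 0.019,"ty": -0.027,"tz": -0.007,"ax": -0.4,"ay": 3.8,"az": -0.9,"claw": 0.1},
  {"tx": 0.02,"ty": -0.026,"tz": -0.005,"ax": -0.3,"ay": 3.9,"az": -0.8,"claw": 0.1},
  {"tx": 0.021,"ty": -0.026,"tz": -0.005,"ax": -0.4,"ay": 3.8,"az": -0.9,"claw": 0.1},
  {"tx": 0.001,"ty": -0.033,"tz": 0.005,"ax": -0.1,"ay": 1,"az": -1.1,"claw": 0.1},
])

```text
time_s: 19.05
position: [0.4579, -0.1141, 0.1359]
eef_rot: [-180.0, 6.9, -178.8]
contact_force: [1.9, 0.4, 0.2]
grip_width: 0.0231
gripper_force: 40.9
```

Call:
jog_arm([
  {"tx": 0.002,"ty": -0.033,"tz": 0.005,"ax": -0.1,"ay": 1,"az": -1.1,"claw": 0.1},
  {"tx": 0.002,"ty": -0.033,"tz": 0.005,"ax": -0.1,"ay": 1,"az": -1.1,"claw": 0.1},
  {"tx": 0.003,"ty": -0.033,"tz": 0.005,"ax": -0.1,"ay": 1,"az": -1.1,"claw": 0.1},
  {"tx": 0.004,"ty": -0.033,"tz": 0.005,"ax": 0,"ay": 1,"az": -1.1,"claw": 0.1},
  {"tx": 0.004,"ty": -0.033,"tz": 0.005,"ax": -0.1,"ay": 1,"az": -1.2,"claw": 0.1},
])

```text
time_s: 19.47
position: [0.4557, -0.2807, 0.1083]
eef_rot: [-179.9, 1.9, -173.2]
contact_force: [0.6, 0.7, 0.2]
grip_width: 0.0233
gripper_force: 40.8
```

Call:
jog_arm([
  {"tx": 0.005,"ty": -0.033,"tz": 0.004,"ax": 0,"ay": 1,"az": -1.1,"claw": 0.1},
  {"tx": 0.005,"ty": -0.033,"tz": 0.005,"ax": -0.1,"ay": 1,"az": -1.2,"claw": 0.1},
  {"tx": 0,"ty": 0,"tz": 0,"ax": 0,"ay": 0,"az": 0,"claw": 0.1},
  {"tx": 0,"ty": 0,"tz": 0,"ax": 0,"ay": 0,"az": 0,"claw": 0.1},
])

```text
time_s: 19.8
position: [0.4542, -0.3469, 0.0983]
eef_rot: [180.0, -0.1, -171.1]
contact_force: [1.0, 0.2, -0.2]
grip_width: 0.0233
gripper_force: 40.8
```

```bash
python3 - <<'E'
from h import *
np.set_printoptions(precision=4,suppress=True)
arm.snapshot('top');a=arm.observe();s=arm.snapshot('wrist');save(s,'w6')
print(a['position'],a['eef_rot'],a['grip_width'])
im=s['img'].astype(int);g=((im[...,1]>im[...,0]+30)&(im[...,1]>im[...,2]+20)).astype(np.uint8)
print('rim mids expected',proj(s,[slot('R',o,.03)[0] for o in(.084,-.084)],a))
for r in(190,230): x=np.where(g[r])[0];print(r,'green cols',x.min(),x.max())
p,Rd=slot('R',-.038,.0335);plan([(p+[0,0,.02],Rd,.1),(p,Rd,.1)],vmax=.03)
E
```

```text
[ 0.4545 -0.3458  0.0987] [ 179.9645   -0.0585 -171.0223] 0.022994175930009943
rim mids expected [[490.991  242.7815]
 [206.4127 242.7985]]
190 green cols 203 503
230 green cols 206 495
from [ 0.4547 -0.3453  0.099 ]
--
-0 -0 0.023 | 0 -0 0 | 0.1
-0 -0 0.023 | 0 -0 0 | 0.1
   wp reached [ 0.4546 -0.3452  0.053 ]
-0 -0 0.02 | 0 -0 0 | 0.1
   wp reached [ 0.4546 -0.3452  0.033 ]
```

View pics/w6.png

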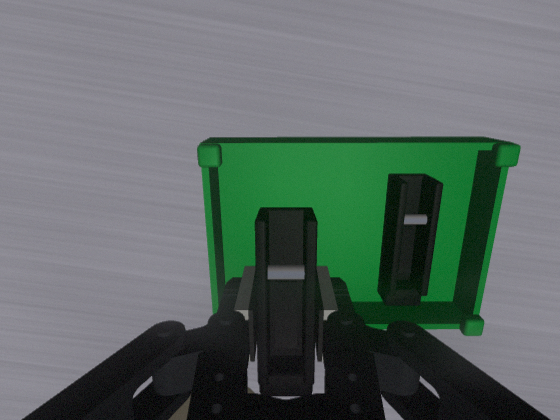

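The first clip I dealt lies flat in the right tray at (410,238), and the held one is over the free half.

Call:
jog_arm([
  {"tx": 0,"ty": 0,"tz": 0.024,"ax": 0,"ay": 0,"az": 0,"claw": 0.1},
  {"tx": 0,"ty": 0,"tz": 0.024,"ax": 0,"ay": 0,"az": 0,"claw": 0.1},
  {"tx": 0,"ty": 0,"tz": 0.012,"ax": 0,"ay": 0,"az": 0,"claw": 0.1},
  {"tx": 0,"ty": 0,"tz": 0.006,"ax": 0,"ay": 0,"az": 0,"claw": 0.1},
  {"tx": 0,"ty": 0,"tz": 0,"ax": 0,"ay": 0,"az": 0,"claw": 0.1},
])

```text
time_s: 20.32
position: [0.4549, -0.3448, 0.0329]
eef_rot: [179.9, -0.1, -170.9]
contact_force: [-0.1, 0.1, -0.2]
grip_width: 0.0232
gripper_force: 41.2
```

Call:
jog_arm([
  {"tx": 0,"ty": 0,"tz": 0,"ax": 0,"ay": 0,"az": 0,"claw": 0.1},
  {"tx": 0,"ty": 0,"tz": 0.001,"ax": 0,"ay": 0,"az": 0,"claw": 0.1},
  {"tx": 0,"ty": 0,"tz": 0,"ax": 0,"ay": 0,"az": 0,"claw": 0.1},
  {"tx": 0,"ty": 0,"tz": 0,"ax": 0,"ay": 0,"az": 0,"claw": 0.1},
])

```text
time_s: 20.65
position: [0.4547, -0.3459, 0.0323]
eef_rot: [-180.0, -0.0, -171.0]
contact_force: [0.5, -0.2, 1.8]
grip_width: 0.0233
gripper_force: 41.3
```

Call:
jog_arm([
  {"tx": 0,"ty": 0,"tz": 0.001,"ax": 0,"ay": 0,"az": 0,"claw": 0.1},
  {"tx": 0,"ty": 0,"tz": 0,"ax": 0,"ay": 0,"az": 0,"claw": 0.1},
  {"tx": 0,"ty": 0,"tz": 0,"ax": 0,"ay": 0,"az": 0,"claw": 0.1},
])

```text
time_s: 20.9
position: [0.4549, -0.3459, 0.032]
eef_rot: [-180.0, -0.0, -171.0]
contact_force: [-1.4, 3.5, 6.7]
grip_width: 0.0233
gripper_force: 42.3
```

Call:
jog_arm([
  {"tx": 0,"ty": 0,"tz": 0.0005,"ax": 0,"ay": 0,"az": 0,"claw": 0.1},
  {"tx": 0,"ty": 0,"tz": 0,"ax": 0,"ay": 0,"az": 0,"claw": 0.42},
  {"tx": 0,"ty": 0,"tz": 0,"ax": 0,"ay": 0,"az": 0,"claw": 0.42},
  {"tx": 0,"ty": 0,"tz": 0,"ax": 0,"ay": 0,"az": 0,"claw": 0.42},
])

```text
time_s: 21.23
position: [0.4544, -0.3458, 0.0301]
eef_rot: [180.0, -0.1, -171.0]
contact_force: [0.5, 0.3, -0.7]
grip_width: 0.0358
gripper_force: 0.0
```

Call:
jog_arm([
  {"tx": 0,"ty": 0,"tz": -0.035,"ax": 0,"ay": 0,"az": 0,"claw": 0.42},
  {"tx": 0,"ty": 0,"tz": -0.035,"ax": 0,"ay": 0,"az": 0,"claw": 0.42},
  {"tx": 0,"ty": 0,"tz": -0.035,"ax": 0,"ay": 0,"az": 0,"claw": 0.42},
  {"tx": 0.02,"ty": 0,"tz": -0.035,"ax": 0,"ay": 0,"az": 0,"claw": 0.42},
  {"tx": 0.02,"ty": 0,"tz": -0.035,"ax": 0,"ay": 0,"az": 0,"claw": 0.42},
])

```text
time_s: 21.65
position: [0.4149, -0.3517, 0.2066]
eef_rot: [180.0, -0.1, -170.9]
contact_force: [0.7, -0.6, -0.3]
grip_width: 0.036
gripper_force: 0.0
```

Call:
jog_arm([
  {"tx": 0.025,"ty": 0,"tz": 0,"ax": 0,"ay": 0,"az": 0,"claw": 0.42},
  {"tx": 0.025,"ty": 0,"tz": 0,"ax": 0,"ay": 0,"az": 0,"claw": 0.42},
  {"tx": 0,"ty": 0,"tz": 0,"ax": 0,"ay": 0,"az": 0,"claw": 0.42},
  {"tx": 0,"ty": 0,"tz": 0,"ax": 0,"ay": 0,"az": 0,"claw": 0.42},
])

```text
time_s: 21.98
position: [0.3651, -0.3602, 0.2055]
eef_rot: [-180.0, -0.0, -171.1]
contact_force: [0.2, 0.0, -0.0]
grip_width: 0.0361
gripper_force: 0.0
```

```bash
python3 - <<'E'
from h import *
s=arm.snapshot('top');save(s,'top1')
st=arm.observe();print(st['position'],st['contact_force'])
a=cv2.imread('pics/top1.png')[180:340,90:450];cv2.imwrite('pics/top1c.png',cv2.resize(a,None,fx=2.2,fy=2.2,interpolation=cv2.INTER_CUBIC))
im=s['img'].astype(int);g=((im[...,1]>im[...,0]+30)&(im[...,1]>im[...,2]+20)).astype(np.uint8)
g=cv2.morphologyEx(g,cv2.MORPH_CLOSE,np.ones((9,9),np.uint8))
for c in cv2.findContours(g,0,2)[0]:
    if cv2.contourArea(c)<500: continue
    r=cv2.minAreaRect(np.array([ray(s,p,.030)[:2] for p in c[:,0]]).astype(np.float32));print('tray',np.round(r[0],4),r[2])
E
```

```text
[ 0.36578875 -0.36000075  0.205264  ] [-0.29716654  0.21647085 -0.47896494]
tray [0.4335 0.2962] 1.9785040616989136
tray [0.4365 0.0045] 5.079745292663574
tray [ 0.4489 -0.308 ] 8.949828147888184
```

View pics/top1c.png

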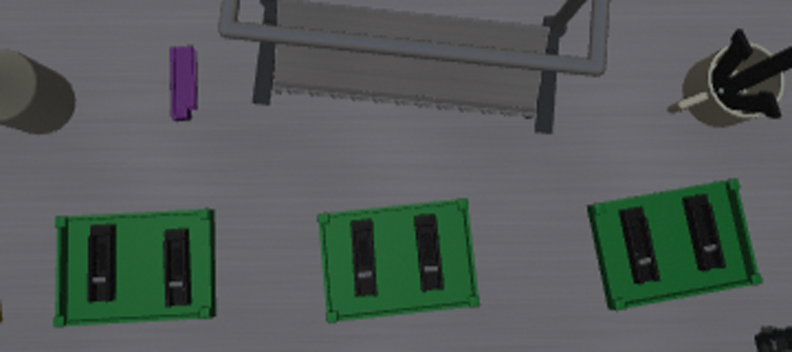

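The crop shows the rack empty and two clips flat, side by side, in each tray at (101,263)/(176,267), (364,257)/(428,252) and (638,245)/(705,232). The trays have not moved.

```bash
python3 -c "
from cell import arm
print(arm.hand_in())"
```

```text
the job is handed in; nothing more can be done
None
```

All four clips were dealt in turn (right tray, middle, left, then right again), so every tray now holds two lying flat, open side up, side by side; the trays did not move, and I handed the job in at about 22 s without being shown the verdict.

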